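# Get the brass bar out from under the stock stack for marking out

## Task

The brass bar is needed for marking out, but it lies at the bottom of one of the two stacks in the pale green stock rack: lift the two bars lying on top of it out and park them, one per notch, on the notched wooden rest, then lay the brass bar lengthwise in the pair of V-blocks on the granite plate with even overhang at both ends. Then put the two parked bars back into the bay they came from, centred, the longer one below and the shorter one on top. Set every bar down without dropping it, leave the other stack as it is, and do not knock the height gauge.

Things in the scene. Friction and masses are not known exactly. Their poses are not given: they have to be found in the camera images.
- brass_bar: Yellow brass bar, 290 mm long, about 0.76 kg, the one wanted. Solid round bar, 20 mm in diameter; origin on its axis at mid-length, its own y axis along the bar (it may be rolled about it, so its x and z may point anywhere across). At the start the bottom bar of one of the two stacks in the rack, its ends showing beyond the shorter bars above.
- steel_bar: Dark grey steel bar, 290 mm long, about 0.7 kg. Solid round bar, 20 mm in diameter; origin on its axis at mid-length, its own y axis along the bar (it may be rolled about it, so its x and z may point anywhere across). At the start the bottom bar of one of the two stacks in the rack, its ends showing beyond the shorter bars above.
- alu_bar: Light silvery aluminium bar, 235 mm long, about 0.2 kg. Solid round bar, 20 mm in diameter; origin on its axis at mid-length, its own y axis along the bar (it may be rolled about it, so its x and z may point anywhere across). At the start the middle bar of one of the two stacks in the rack.
- copper_bar: Red-brown copper bar, 235 mm long, about 0.66 kg. Solid round bar, 20 mm in diameter; origin on its axis at mid-length, its own y axis along the bar (it may be rolled about it, so its x and z may point anywhere across). At the start the middle bar of one of the two stacks in the rack.
- blue_bar: Blue nylon bar, 180 mm long, about 0.1 kg. Solid round bar, 20 mm in diameter; origin on its axis at mid-length, its own y axis along the bar (it may be rolled about it, so its x and z may point anywhere across). At the start the top bar of one of the two stacks in the rack.
- green_bar: Green plastic bar, 180 mm long, about 0.1 kg. Solid round bar, 20 mm in diameter; origin on its axis at mid-length, its own y axis along the bar (it may be rolled about it, so its x and z may point anywhere across). At the start the top bar of one of the two stacks in the rack.
- rack: Pale grey-green steel rack, fixed, 190 (x) by 162 (y) by 86 mm high; origin: centre of underside on the bench, z up. Two bays at x=-62 and x=+62 mm; bars lie in them along y, centred within 8 mm, axes 32, 52, 72 mm above the bench. Each bay: two open-topped U brackets at y=-66 and y=+66, 16 mm long (feet 30 mm long, 22 mm high), slot 22.6 mm wide, floor at 22 mm, plumb to 74 mm, then flared to a 36 mm mouth. Ties at x=+-80, 5 mm high.
- rest: Light wooden rest, fixed, empty: two notched strips, 168 (x) by 26 (y) by 34 mm high, at y=-60 and y=+60 mm, joined by slats 6 mm high; origin: centre of underside on the bench, z up. 90-degree V notches, 28 mm wide, 14 mm deep, at x=-42 and x=+42 mm. A bar lies across both strips along y, its axis then 34 mm above the bench; the 94 mm between the strips is free for fingers.
- vees: Black granite plate, fixed, 160 (x) by 220 (y) by 40 mm high, with two steel V-blocks on it, 50 (x) by 35 (y) by 36 mm high, at x=0, y=-60 and y=+60 mm; origin: centre of underside on the bench, z up. Their 90-degree grooves, 28 mm wide, 14 mm deep, lie in line along y at x=0, empty; a bar in them has its axis 76 mm above the bench. The 85 mm between the blocks is free for fingers.
- height_gauge: Bystander: a scribing height gauge standing loose on the bench beyond the work, base 75 mm (x) by 50 mm (y), column top 190 mm above the bench; origin at the centre of its underside. Leave it alone.
There are look-alikes about, which are no part of the job. What is shaped like the copper_bar but pink is not meant. Leave any grey look-alike of the rest alone.

How it is judged:
By the outcome, as a careful person would: the job done as asked, in the order asked, and still so for the second after the job is handed in, with the robot touching nothing.
It also fails if it takes over 144 s, if anything falls off the work surface, if the arm or the gripper's body presses on something with over 40 N, if the wrist force passes 120 N, or if a joint passes its speed limit or range.

## Robot

A 7-joint arm with a two-finger parallel gripper is mounted at the origin on the work surface. World frame = base frame: x ahead of the robot, y to its left, z up, the work surface at z = 0. Lengths are in mm, angles in rad, forces in N, time in s.
With the tool pointing down it reaches from about 400 to 850 mm from the base axis. Payload 4.4 kg.
Tool frame: the origin (TCP) lies at the very end of the fingers, on their centre line; the grasp point (between the pads) lies arm.pinch_z behind it (arm.pinch_z is the distance from the TCP to the grasp point, in mm); z points along the fingers, y is the direction in which the jaws open and shut (so a half turn about z gives the same grasp; the last joint's range is limited). The gripper opens to 94 mm and grips with 3 to 60 N. Pads are 16 mm wide; open, the fingers measure 119 mm over their backs; the gripper's body (75 mm by 177 mm) begins 78 mm behind the grasp point.
Start: joints at [1.102, 0.628, 0.038, 1.517, -0.027, 0.996, -0.02], TCP at [254.826, -597.981, 205.478] pointing down, gripper open.
Joint ranges: [-3.06, 3.06], [-0.37, 2.12], [-1.25, 1.32], [0.18, 2.47], [-1.1, 4.24], [0.23, 1.98], [-2.94, 2.94]. Speed limits (rad/s): [2.57, 2.57, 3.14, 3.14, 3.14, 3.14, 3.14].

## Interface

Orientations are given as a unit quaternion [w, x, y, z].
In Python, from station import read_state, camera, order, arm gives the robot as it stands.
- The arm moves only by the shell command python3 -m jog 'ROWS' [FORCE]. ROWS is JSON, a list of rows, each an object with "translation": the shift along the world's x, y, z in m, a list of three; "rot": the turn, a rotation vector about the world's x, y, z in degrees, a list of three; "gripper": the closure in counts, from 0 (fully open) to 255 (shut). In form: [{"translation": [tx, ty, tz], "rot": [rx, ry, rz], "gripper": gripper}, ...]. A call has 1 to 12 rows; each row is the pose to reach, as a shift and turn from the pose commanded when the call began; what a row does not reach only later rows make up. A row lasts 1/10 s, in which the tool goes at most 50 mm and 8.59 degrees, less where a joint would pass 70% of its speed; a pose out of reach is approached as far as the arm can. A call with a gripper value outside its range is refused whole. The fingers move at their own pace and stop on an object; FORCE is the grip in N (left out, the last holds). Time passes only in rows, so rows that repeat a pose let the fingers close. It gives the time, the measured TCP pose, the force and the opening at its end, in the units of the state.
- read_state(): the state, without advancing time (a new reading comes with each control period).
- camera(name): name is "scene" or "top" or "wrist"; returns a dict with "image" (400x640x3 uint8, red, green, blue), "depth" (400x640 float32, mm along the optical axis (not along the pixel's ray), 0 where there is no reading), "mtx" (3x3 intrinsics, pixels), "cam_to_world" (4x4, takes a point from camera to world coordinates). Camera axes: x right, y up, looking along -z (the intrinsics and any distortion apply to the point x, -y, -z); pixel columns grow to the right and rows downward; lengths in mm; the calibration is good to about 2 mm. The wrist camera is an equidistant fisheye: a pixel r from the principal point sees the ray r / f radians off the axis. A picture is of the moment at which its call begins.
- order.hand_in(): hands the job in, once; it reports no verdict.
The state is a dict: "clock": time; "joint_positions": joint angles; "qd": joint speeds; "joint_efforts": joint torques, N m; "ee_pos": TCP position; "orientation": TCP orientation; "ft_force": force on the tool from outside, world axes, zero at the start; "torque": the same for the moment, N m; "grip_width": opening from 0.0 (shut) to 1.0 (fully open).
Only numpy, scipy, OpenCV 4.12 (cv2) and the standard library are available. Lean on these libraries where they do the work, as an engineer would, in place of code of your own. Each camera call takes 0.05 s, during which the arm holds its last target.

## Working session

There is one attempt and no reset: what is moved stays moved. The work goes in short steps, Python scripts to look and compute and a shell command to move; the robot and the scene stay as the last step left them, time stands still between calls to the robot, and variables do not carry over. Pictures are saved under pics/ and viewed, and the job is handed in when it is done.

```bash
ls; mkdir -p pics; cat > h.py <<'E'
import numpy as np, cv2
from station import read_state, camera, order, arm
def snap(name,fn):
    c=camera(name); cv2.imwrite('pics/'+fn+'.png',cv2.cvtColor(c['image'],cv2.COLOR_RGB2BGR)); np.savez('pics/'+fn+'.npz',**c); return c
def ray(c,u,v,fish=False):
    K=c['mtx'];T=c['cam_to_world']
    x=(u-K[0,2])/K[0,0];y=(v-K[1,2])/K[1,1]
    if fish:
        r=np.hypot(x,y); s=np.sin(r)/r if r>1e-9 else 1; d=np.array([x*s,-y*s,-np.cos(r)])
    else: d=np.array([x,-y,-1.])
    return T[:3,3],T[:3,:3]@d
def onz(c,u,v,z,fish=False):
    o,d=ray(c,u,v,fish); return o+d*(z-o[2])/d[2]
def two(r1,r2):
    (a,d),(b,e)=r1,r2; d=d/np.linalg.norm(d);e=e/np.linalg.norm(e)
    s=np.linalg.lstsq(np.c_[d,-e],b-a,rcond=None)[0]; p=a+s[0]*d;q=b+s[1]*e
    return (p+q)/2,np.linalg.norm(p-q)
def cloud(c):
    d=c['depth'];K=c['mtx'];v,u=np.mgrid[:400,:640]
    P=np.stack([(u-K[0,2])/K[0,0]*d,-(v-K[1,2])/K[1,1]*d,-d],-1)
    return P@c['cam_to_world'][:3,:3].T+c['cam_to_world'][:3,3]
def load(fn): return dict(np.load('pics/'+fn+'.npz'))
E
python3 - <<'E'
from h import *
print(read_state(), arm.pinch_z,[a for a in dir(arm) if a[0]!='_'])
for n in ['scene','top','wrist']:
    c=snap(n,n+'0'); print(n,c['mtx'],c['cam_to_world'].round(3),[k for k in c])
E
```

```text
pics
{'clock': 0.0, 'joint_positions': array([ 1.1022241 ,  0.62935021,  0.03846101,  1.51833841, -0.02701842,
        0.99627672, -0.02001245]), 'qd': array([-8.21506848e-04, -7.06624697e-05,  1.27715684e-04,  1.78320031e-04,
        9.36994799e-04, -4.17893739e-04,  7.09799950e-05]), 'joint_efforts': array([-5.95121837e-04, -5.49724889e+01,  1.14341598e+00, -1.86630535e+01,
       -5.22071449e-02,  2.36007082e-02,  1.56627743e-04]), 'ee_pos': array([ 254.54772835, -597.37887027,  204.56128015]), 'orientation': array([-9.06347810e-04,  9.79793559e-01,  2.00009306e-01, -1.95088053e-04]), 'ft_force': array([-0.02385404, -0.14537046, -0.41603859]), 'torque': array([ 0.00444673, -0.01046747,  0.02205729]), 'grip_width': 1.000841646439036} 18.8 ['Unreachable', 'pinch_z']
scene [[454.03484825   0.         321.52356533]
 [  0.         454.03484825 196.36587244]
 [  0.           0.           1.        ]] [[-0.000000e+00 -8.150000e-01  5.790000e-01  1.358059e+03]
 [ 1.000000e+00  1.000000e-03  2.000000e-03  1.114240e+02]
 [-2.000000e-03  5.790000e-01  8.150000e-01  1.216575e+03]
 [ 0.000000e
[... 195 characters left out ...]
0.           1.        ]] [[-2.200000e-02  9.900000e-01 -1.360000e-01  3.439710e+02]
 [-1.000000e+00 -2.300000e-02 -1.100000e-02  1.082790e+02]
 [-1.400000e-02  1.360000e-01  9.910000e-01  1.541298e+03]
 [ 0.000000e+00  0.000000e+00  0.000000e+00  1.000000e+00]] ['image', 'depth', 'mtx', 'cam_to_world']
wrist [[309.70691629   0.         318.65120794]
 [  0.         309.70691629 198.79307063]
 [  0.           0.           1.        ]] [[ 3.91000e-01  8.91000e-01  2.29000e-01  3.20874e+02]
 [-9.20000e-01  3.80000e-01  9.40000e-02 -5.69970e+02]
 [-3.00000e-03 -2.47000e-01  9.69000e-01  3.83391e+02]
 [ 0.00000e+00  0.00000e+00  0.00000e+00  1.00000e+00]] ['image', 'depth', 'mtx', 'cam_to_world']
```

View pics/scene0.png

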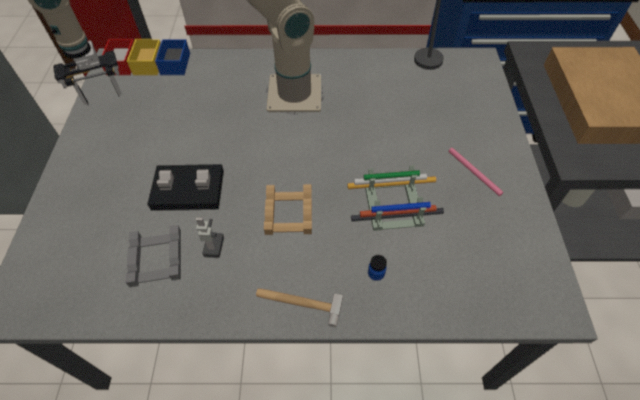

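View pics/top0.png

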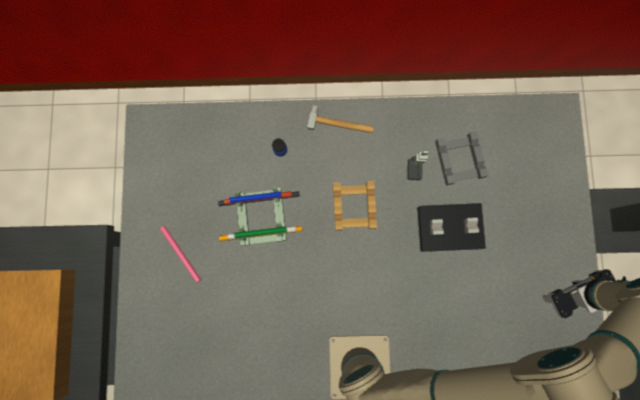

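View pics/wrist0.png

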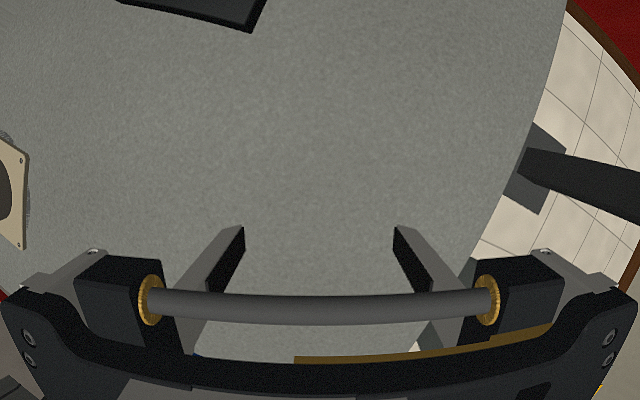

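The scene picture shows two stacks: near the base, green over silver over yellow (351–437, 175–187), and further out, blue over red over grey (352–443, 205–216). The wooden rest is at (289,209), the grey look-alike at (154,255), the granite plate at (186,187), the gauge at (210,238) and the pink look-alike at (475,171). I'll enlarge both views.

```bash
python3 - <<'E'
import cv2,numpy as np
s=cv2.imread('pics/scene0.png');t=cv2.imread('pics/top0.png')
a=cv2.resize(s[155:240,335:455],None,fx=5,fy=5,interpolation=2)
b=cv2.resize(t[180:250,205:310],None,fx=5,fy=5,interpolation=2)
cv2.imwrite('pics/cs.png',a);cv2.imwrite('pics/ct.png',b)
cv2.imwrite('pics/cs2.png',cv2.resize(s[155:265,140:320],None,fx=4.4,fy=4.4,interpolation=2))
cv2.imwrite('pics/ct2.png',cv2.resize(t[125:260,325:495],None,fx=4.4,fy=4.4,interpolation=2))
E
```

```text
(no output)
```

View pics/cs.png

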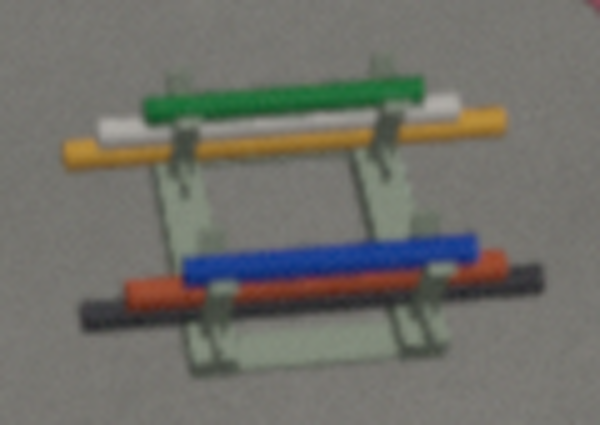

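View pics/ct.png

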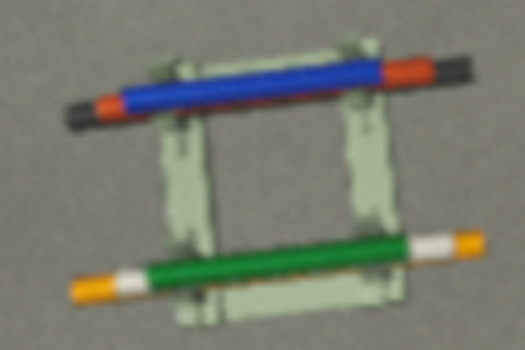

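View pics/cs2.png

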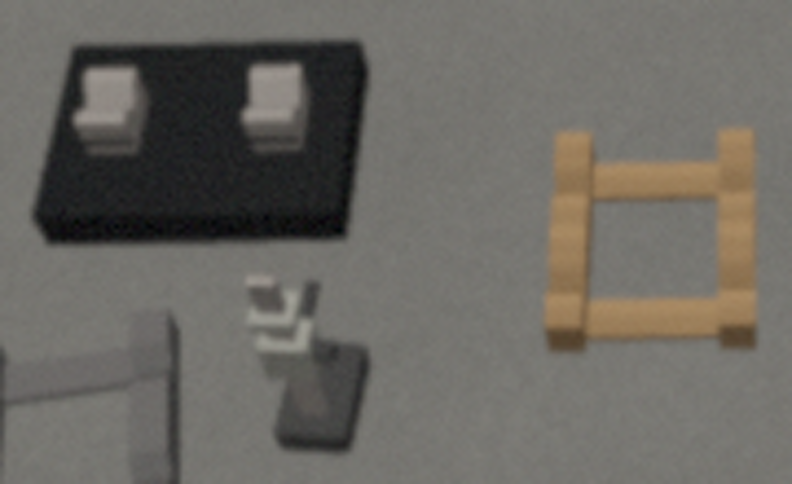

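View pics/ct2.png

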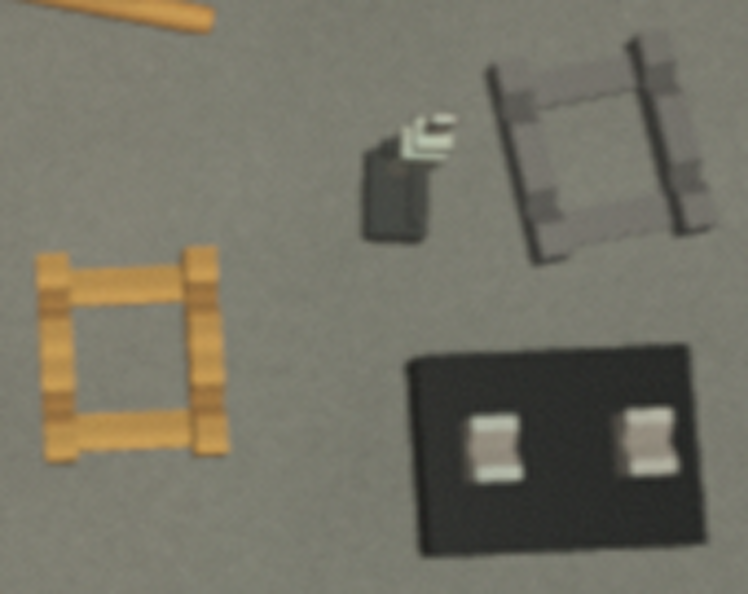

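Both crops agree. In the near bay, the green bar (scene 343–420) lies on the silver bar (355–427), which lies on the yellow brass bar (348–436), and all three lengths step up as described. In the far bay the bottom bar is dark grey steel, so that is the stack to leave alone. The wooden rest and the black plate with its V-blocks are also clear. Next I measure.

```bash
cat >> h.py <<'E'
def blob(c,lo,hi,box,n=1):
    "box=(u0,v0,u1,v1); hsv ranges; list of (center,(w,h),ang,area)"
    h=cv2.cvtColor(c['image'],cv2.COLOR_RGB2HSV); m=cv2.inRange(h,np.array(lo),np.array(hi))
    k=np.zeros_like(m);u0,v0,u1,v1=box;k[v0:v1,u0:u1]=255;m&=k
    nn,l,st,ce=cv2.connectedComponentsWithStats(m)
    out=[]
    for i in sorted(range(1,nn),key=lambda i:-st[i,4])[:n]:
        v,u=np.nonzero(l==i);P=np.c_[u,v].astype(float);mu=P.mean(0);w,V=np.linalg.eigh(np.cov((P-mu).T));d=V[:,1]
        t=(P-mu)@d;e=[mu+d*(t.min()-.5),mu+d*(t.max()+.5)]
        # refine ends along axis: percentile-safe
        out.append((mu,d,sorted(e,key=lambda p:p[0]),st[i,4]))
    return out,m
E
python3 - <<'E'
from h import *
s=load('scene0');t=load('top0')
np.set_printoptions(precision=1,suppress=True)
S=(335,150,460,240);T=(205,175,310,255)
cols={'green':((50,120,40),(80,255,255)),'brass':((14,130,100),(28,255,255)),'wood':((8,60,90),(25,200,255)),'blue':((110,120,60),(130,255,255))}
for k,(lo,hi) in cols.items():
    bs,bt=(S,T) if k!='wood' else ((258,178,318,240),(328,175,382,235))
    n=2 if k=='brass' else 1
    a,_=blob(s,lo,hi,bs,n);b,_=blob(t,lo,hi,bt,n)
    for x in a: print(k,'scene',x)
    for x in b: print(k,'top',x)
    if n==1:
        print('  ctr',two(ray(s,*a[0][0]),ray(t,*b[0][0])))
        # top u grows with -y ; scene u grows with +y
        print('  e1',two(ray(s,*a[0][2][0]),ray(t,*b[0][2][1])),'e2',two(ray(s,*a[0][2][1]),ray(t,*b[0][2][0])))
P=cloud(t)
for nm,(u,v) in dict(green=(262,235),wood=(340,205),plate=(450,240)).items(): print(nm,P[v,u])
E
```

```text
green scene (array([391.4, 174.5]), array([-1. ,  0.1]), [array([363.5, 176.7]), array([418.6, 172.3])], np.int32(218))
green top (array([260., 232.]), array([-1. ,  0.1]), [array([234.4, 235.1]), array([285.6, 228.9])], np.int32(243))
  ctr (array([462.2, 329.9,  75.2]), np.float64(2.9830971407439457))
  e1 (array([470.7, 241.4,  74.9]), np.float64(1.3362919510069247)) e2 (array([453.6, 417.9,  75.4]), np.float64(2.968497293159845))
brass scene (array([391.5, 183.5]), array([-1. ,  0.1]), [array([373.5, 185. ]), array([408.6, 182.1])], np.int32(100))
brass scene (array([426.6, 179.9]), array([-1. ,  0.2]), [array([414.5, 182. ]), array([435.7, 178.3])], np.int32(76))
brass top (array([223.2, 237.5]), array([-1. ,  0.1]), [array([218.4, 237.8]), array([228.4, 237.2])], np.int32(51))
brass top (array([298.4, 228.6]), array([-0.7,  0.7]), [array([295.6, 231.4]), array([300.9, 226.1])], np.int32(33))
wood scene (array([287.9, 209.5]), array([-1. ,  0.2]), [array([260.1, 216.5]), array([315.9, 202.5])], np.int32(1374))
wood top (array([354.3, 205.5]), array([0., 1.]), [array([353.2, 180.2]), array([355.5, 229.8])], np.int32(1345))
  ctr (array([554.4,  -0. ,  13. ]), np.float64(2.6605732450423885))
  e1 (array([ 484.8,  -60.6, -130.4]), np.float64(95.96400502306231)) e2 (array([620.9,  51.5, 154.7]), np.float64(83.00354070724737))
blue scene (array([400.6, 206.5]), array([-1. ,  0.1]), [array([371.3, 209. ]), array([429.7, 204. ])], np.int32(313))
blue top (array([254.7, 196.8]), array([-1. ,  0.1]), [array([229.4, 199.9]), array([280.7, 193.7])], np.int32(263))
  ctr (array([584.6, 347.8,  74. ]), np.float64(2.0023144337207177))
  e1 (array([593.5, 257.9,  73.7]), np.float64(2.836904900944961)) e2 (array([576. , 436.4,  74.5]), np.float64(3.3922150274915306))
green [453.1 324.8  54.3]
wood [554.9  50.7  31.9]
plate [ 422.4 -329.4   33.3]
```

Rough positions: the green bar's centre is at (462, 330, 72–75) with its axis 5.5° off y. The rest is near (554, 0). I'll move over the V-blocks first, then the rest, then the rack, taking a wrist view at each.

```bash
python3 -m jog '[{"translation":[0.1,0.15,0.05],"rot":[0,0,30],"gripper":0},{"translation":[0.1,0.15,0.05],"rot":[0,0,30],"gripper":0},{"translation":[0.1,0.15,0.05],"rot":[0,0,30],"gripper":0},{"translation":[0.19,0.26,0.07],"rot":[0,0,66],"gripper":0},{"translation":[0.19,0.26,0.07],"rot":[0,0,66],"gripper":0},{"translation":[0.19,0.26,0.07],"rot":[0,0,66],"gripper":0},{"translation":[0.19,0.26,0.07],"rot":[0,0,66],"gripper":0},{"translation":[0.19,0.26,0.07],"rot":[0,0,66],"gripper":0},{"translation":[0.19,0.26,0.07],"rot":[0,0,66],"gripper":0},{"translation":[0.19,0.26,0.07],"rot":[0,0,66],"gripper":0},{"translation":[0.19,0.26,0.07],"rot":[0,0,66],"gripper":0},{"translation":[0.19,0.26,0.07],"rot":[0,0,66],"gripper":0}]'
python3 - <<'E'
from h import *
c=snap('wrist','wv'); s=read_state();print(s['clock'],s['ee_pos'],s['orientation'],s['joint_positions'])
E
```

```text
clock: 1.35
ee_pos: [444.2, -338.7, 275.3]
orientation: [-0.0, 0.714, 0.7, -0.0]
ft_force: [1.1, -0.3, 0.4]
grip_width: 1.001
1.4 [ 444.30646581 -338.53617483  275.30273601] [-1.65603100e-04  7.13524735e-01  7.00630008e-01 -1.27647359e-04] [ 0.80230265  0.43528251 -0.29797547  1.67770465  0.14335405  1.05043456
  0.44077466]
```

View pics/wv.png

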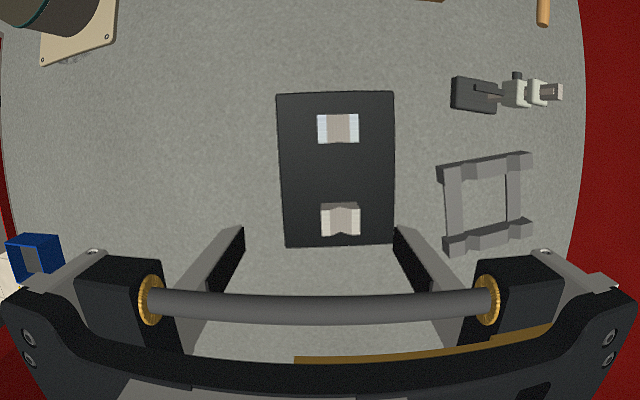

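The wrist view shows the plate (277–396, 92–246) with V-blocks at (338,128) and (340,219). The gauge is at (500,93), well off to the side. I'll take a second view from 130 mm further along y.

```bash
python3 -m jog '[{"translation":[0.02,-0.04,0.0],"rot":[0,0,0],"gripper":0},{"translation":[0.02,-0.09,0.0],"rot":[0,0,0],"gripper":0},{"translation":[0.02,-0.09,0.0],"rot":[0,0,0],"gripper":0},{"translation":[0.02,-0.09,0.0],"rot":[0,0,0],"gripper":0},{"translation":[0.02,-0.09,0.0],"rot":[0,0,0],"gripper":0}]'
python3 - <<'E'
from h import *
c=snap('wrist','wv2')
a=load('wv')['image'][80:255,265:405];b=c['image']
cv2.imwrite('pics/wvc.png',cv2.cvtColor(cv2.resize(a,None,fx=3.4,fy=3.4,interpolation=2),4))
E
python3 -m jog '[{"translation":[0.03,0.05,0.0],"rot":[0,0,0],"gripper":0},{"translation":[0.04,0.1,0.0],"rot":[0,0,0],"gripper":0},{"translation":[0.06,0.2,0.0],"rot":[0,0,0],"gripper":0},{"translation":[0.07,0.3,0.0],"rot":[0,0,0],"gripper":0},{"translation":[0.07,0.3,0.0],"rot":[0,0,0],"gripper":0},{"translation":[0.08,0.4,0.0],"rot":[0,0,0],"gripper":0},{"translation":[0.08,0.4,0.0],"rot":[0,0,0],"gripper":0},{"translation":[0.08,0.4,0.0],"rot":[0,0,0],"gripper":0},{"translation":[0.08,0.4,0.0],"rot":[0,0,0],"gripper":0},{"translation":[0.08,0.4,0.0],"rot":[0,0,0],"gripper":0},{"translation":[0.08,0.4,0.0],"rot":[0,0,0],"gripper":0},{"translation":[0.08,0.4,0.0],"rot":[0,0,0],"gripper":0}]'
python3 - <<'E'
from h import *
c=snap('wrist','wr'); s=read_state();print(s['clock'],s['ee_pos'],s['orientation'],s['joint_positions'])
E
```

```text
clock: 1.9
ee_pos: [464.9, -426.8, 275.3]
orientation: [-0.001, 0.713, 0.702, 0.0]
ft_force: [0.1, 0.0, 0.6]
grip_width: 1.002
clock: 3.15
ee_pos: [544.5, -30.4, 275.4]
orientation: [0.0, 0.714, 0.7, -0.001]
ft_force: [-0.6, -0.8, 1.0]
grip_width: 0.999
3.2 [544.56624672 -30.35942784 275.41069603] [ 2.59905083e-04  7.14003128e-01  7.00142313e-01 -4.55898000e-04] [ 0.24352999  0.41914441 -0.34870644  1.71101479  0.16307294  1.04024407
 -0.17982124]
```

View pics/wv2.png

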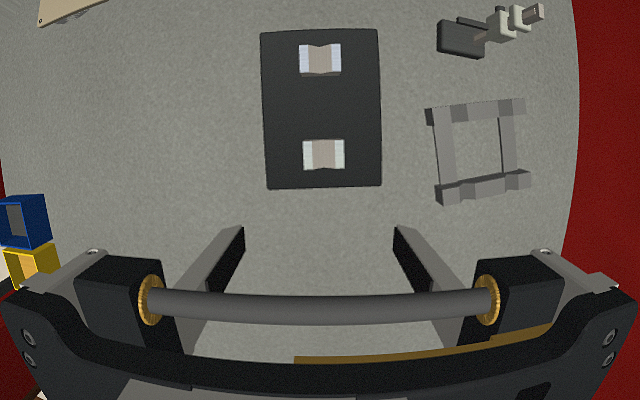

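View pics/wr.png

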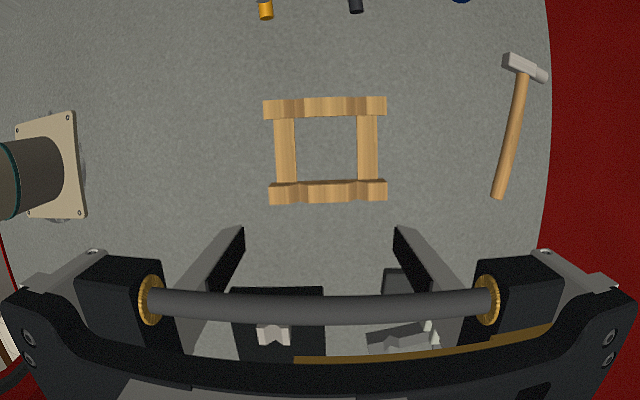

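View pics/wvc.png

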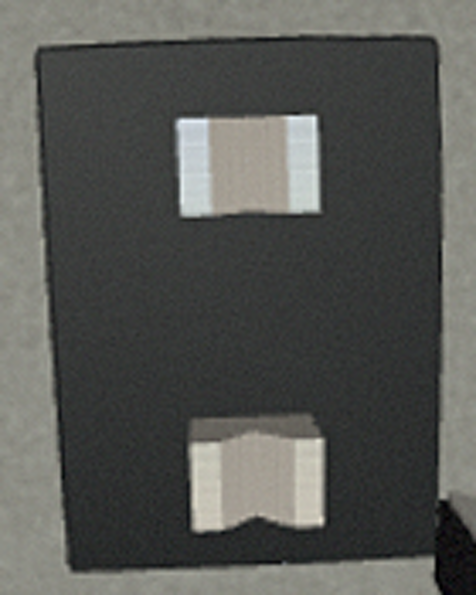

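The rest is in view in the wood colour: strips at (325,106) and (328,191), notches near x 302 and 347. I need enlarged crops for corner pixels.

```bash
python3 - <<'E'
from h import *
def crop(fn,u0,v0,u1,v1,f,out):
    a=load(fn)['image'][v0:v1,u0:u1]; cv2.imwrite('pics/'+out+'.png',cv2.cvtColor(cv2.resize(a,None,fx=f,fy=f,interpolation=2),4))
crop('wv2',255,20,395,200,3.2,'wv2c'); crop('wr',255,85,400,215,5,'wrc')
E
```

```text
(no output)
```

View pics/wv2c.png

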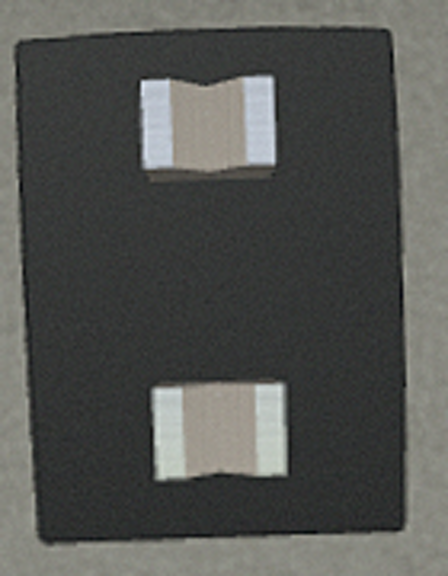

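View pics/wrc.png

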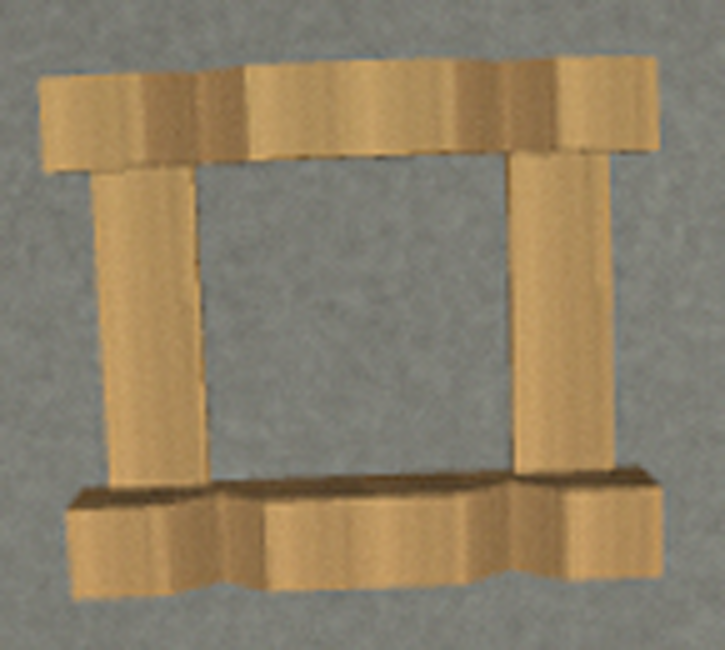

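```bash
python3 - <<'E'
from h import *
np.set_printoptions(precision=1,suppress=True)
def px(p,u0,v0,f): return [(u0+(x+.5)/f-.5,v0+(y+.5)/f-.5) for x,y in p]
A=load('wv');B=load('wv2');C=load('wr')
a=px([(178,118),(318,115),(321,213),(182,216),(190,438),(323,437),(324,526),(193,530)],265,80,3.4)
b=px([(140,80),(273,75),(276,164),(144,170),(152,386),(285,382),(288,474),(157,480)],255,20,3.2)
tri=[]
for p,q in zip(a,b):
    P,e=two(ray(A,*p,True),ray(B,*q,True)); tri.append(P); print(P,e, onz(A,*p,76,True),onz(B,*q,76,True))
tri=np.array(tri);print('z mean',tri[:,2].mean())
for X,pp in ((A,a),(B,b)):
    W=np.array([onz(X,*p,76,True) for p in pp]); u=W[:4].mean(0);l=W[4:].mean(0); d=u-l
    print('vees ctr',(u+l)/2,'len',np.hypot(*d[:2]),'yaw',np.degrees(np.arctan2(-d[0],d[1])))
r=px([(38,77),(657,56),(659,150),(43,172),(68,510),(661,484),(662,577),(74,600)],255,85,5)
W=np.array([onz(C,*p,34,True) for p in r]);print(W)
u=W[:4].mean(0);l=W[4:].mean(0);d=u-l;print('rest',W.mean(0),np.hypot(*d[:2]),np.degrees(np.arctan2(-d[0],d[1])))
n=px([(142,120),(246,115),(456,108),(556,103),(168,547),(265,540),(468,535),(568,530)],255,85,5)
N=np.array([onz(C,*p,34,True) for p in n]);print(N)
E
python3 -m jog '[{"translation":[-0.02,0.05,0.0],"rot":[0,0,0],"gripper":0},{"translation":[-0.02,0.09,0.0],"rot":[0,0,0],"gripper":0},{"translation":[-0.02,0.09,0.0],"rot":[0,0,0],"gripper":0},{"translation":[-0.02,0.09,0.0],"rot":[0,0,0],"gripper":0},{"translation":[-0.02,0.09,0.0],"rot":[0,0,0],"gripper":0}]'
python3 - <<'E'
from h import *
c=snap('wrist','wr2')
E
python3 -m jog '[{"translation":[-0.03,0.05,0.0],"rot":[0,0,0],"gripper":0},{"translation":[-0.04,0.1,0.0],"rot":[0,0,0],"gripper":0},{"translation":[-0.06,0.15,0.0],"rot":[0,0,6],"gripper":0},{"translation":[-0.07,0.2,0.0],"rot":[0,0,6.5],"gripper":0},{"translation":[-0.07,0.21,0.0],"rot":[0,0,6.5],"gripper":0},{"translation":[-0.07,0.21,0.0],"rot":[0,0,6.5],"gripper":0},{"translation":[-0.07,0.21,0.0],"rot":[0,0,6.5],"gripper":0},{"translation":[-0.07,0.21,0.0],"rot":[0,0,6.5],"gripper":0},{"translation":[-0.07,0.21,0.0],"rot":[0,0,6.5],"gripper":0}]'
python3 - <<'E'
from h import *
c=snap('wrist','wk'); s=read_state();print(s['clock'],s['ee_pos'],s['orientation'],s['joint_positions'])
E
python3 -m jog '[{"translation":[0,-0.05,0.0],"rot":[0,0,0],"gripper":0},{"translation":[0,-0.09,0.0],"rot":[0,0,0],"gripper":0},{"translation":[0,-0.09,0.0],"rot":[0,0,0],"gripper":0},{"translation":[0,-0.09,0.0],"rot":[0,0,0],"gripper":0},{"translation":[0,-0.09,0.0],"rot":[0,0,0],"gripper":0}]'
python3 - <<'E'
from h import *
c=snap('wrist','wk2'); s=read_state();print(s['clock'],s['ee_pos'],s['orientation'],s['joint_positions'])
def crop(fn,u0,v0,u1,v1,f,out):
    a=load(fn)['image'][v0:v1,u0:u1]; cv2.imwrite('pics/'+out+'.png',cv2.cvtColor(cv2.resize(a,None,fx=f,fy=f,interpolation=2),4))
crop('wr2',255,125,400,260,4.3,'wr2c')
E
```

```text
[ 443.5 -258.4   76.1] 0.5075134086766533 [ 443.7 -258.3   76. ] [ 443.2 -258.4   76. ]
[ 493.4 -257.7   78. ] 0.056165323183504264 [ 493.7 -257.6   76. ] [ 493.6 -257.2   76. ]
[ 494.1 -293.    77.7] 0.3839325784836168 [ 494.5 -293.    76. ] [ 494.  -292.7   76. ]
[ 444.3 -293.8   72.9] 0.3576469780546758 [ 444.5 -293.5   76. ] [ 444.3 -294.4   76. ]
[ 445.6 -377.7   70.4] 0.3944055130386576 [ 445.8 -376.1   76. ] [ 445.7 -377.5   76. ]
[ 496.1 -376.7   75.8] 0.5813966373965109 [ 495.8 -376.7   76. ] [ 496.4 -376.7   76. ]
[ 497.1 -412.2   76.6] 0.551322420772687 [ 496.9 -412.5   76. ] [ 497.4 -412.2   76. ]
[ 446.5 -414.5   71.7] 0.24126315294104508 [ 446.3 -412.9   76. ] [ 446.8 -413.8   76. ]
z mean 74.88698388571049
vees ctr [ 470.1 -335.1   76. ] len 118.93821474606519 yaw 1.0169050747387014
vees ctr [ 470.2 -335.4   76. ] len 119.41792271820856 yaw 1.3328208571918145
[[470.4  73.1  34. ]
 [638.1  76.2  34. ]
 [638.4  50.2  34. ]
 [471.   46.9  34. ]
 [473.6 -47.2  34. ]
 [640.  -42.9  34. ]
 [641.2 -69.9  34. ]
 [473.8 -73.3  34. ]]
rest [555.8   1.7  34. ] 119.9505179871449 1
[... 260 characters left out ...]
.001]
ft_force: [0.4, 0.7, 0.4]
grip_width: 0.997
clock: 4.65
ee_pos: [455.7, 269.9, 275.4]
orientation: [0.0, 0.673, 0.739, -0.0]
ft_force: [-0.9, 0.3, -0.3]
grip_width: 0.997
4.7 [455.55985558 270.29806817 275.45283994] [ 2.71084459e-04  6.72960306e-01  7.39678521e-01 -1.96828193e-04] [-0.27396205  0.40576704 -0.45007754  1.74910532  0.20201785  1.03279343
 -0.7019805 ]
clock: 5.2
ee_pos: [455.0, 183.0, 275.8]
orientation: [-0.0, 0.672, 0.741, 0.001]
ft_force: [0.1, 0.9, -0.4]
grip_width: 0.999
5.25 [454.83560874 183.34434349 275.66679421] [-2.51157846e-04  6.71302245e-01  7.41183470e-01  5.43401575e-04] [-0.10940124  0.34198146 -0.44591346  1.84627265  0.17284417  0.99057116
 -0.52896369]
```

View pics/wk.png

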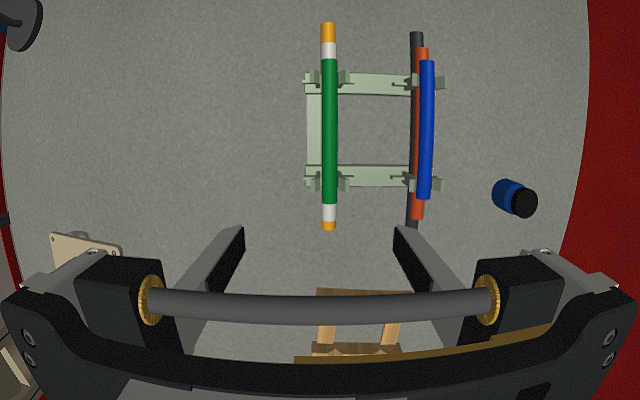

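View pics/wk2.png

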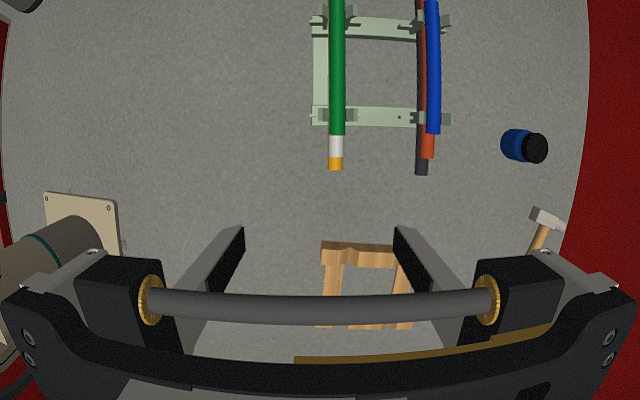

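View pics/wr2c.png

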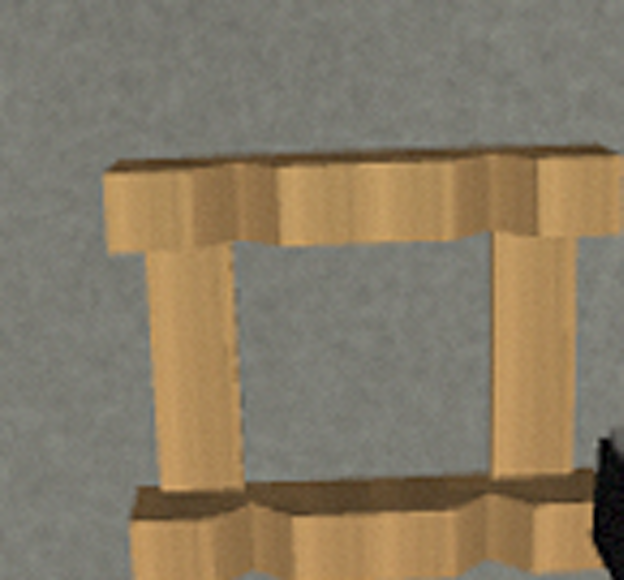

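The rack wrist view shows the green bar at (329, 58–205), with silver and brass ends showing beyond it at both ends. The second view gives the near end. Next I fit the axes and triangulate.

```bash
python3 - <<'E'
from h import *
np.set_printoptions(precision=1,suppress=True)
def px(p,u0,v0,f): return [(u0+(x+.5)/f-.5,v0+(y+.5)/f-.5) for x,y in p]
C=load('wr');D=load('wr2');K=load('wk');L=load('wk2')
r=px([(38,77),(657,56),(659,150),(43,172)],255,85,5)
q=px([(105,172),(622,154),(624,233),(110,253)],255,125,4.3)
for a,b in zip(r,q): print('rest',two(ray(C,*a,True),ray(D,*b,True)),onz(D,*b,34,True))
def rows(c,lo,hi,box):
    h=cv2.cvtColor(c['image'],cv2.COLOR_RGB2HSV);m=cv2.inRange(h,np.array(lo),np.array(hi));o=[]
    for v in range(box[1],box[3]):
        u=np.nonzero(m[v,box[0]:box[2]])[0]
        if len(u)>6: o.append((box[0]+(u.min()+u.max())/2,v,u.max()-u.min()+1))
    return np.array(o)
G=((50,120,40),(85,255,255))
for nm,c,bx in (('wk',K,(305,20,350,225)),('wk2',L,(315,0,360,180))):
  for col,(lo,hi),z in (('green',G,72),('alu',((0,0,170),(180,45,255)),52),('brass',((12,130,100),(30,255,255)),32)):
    o=rows(c,lo,hi,bx)
    if not len(o): continue
    # split into runs
    sp=np.split(o,np.nonzero(np.diff(o[:,1])>1)[0]+1)
    for s in sp:
        if len(s)<5: continue
        a,b=s[1],s[-2]
        W=[onz(c,x[0],x[1]+e,z,True) for x,e in ((s[0],-.5),(s[-1],.5))]
        d=W[0]-W[1]
        print(nm,col,s[0],s[-1],W,np.hypot(*d[:2]),'yaw',np.degrees(np.arctan2(-d[0],d[1])))
# height of green near end & mid bracket: triangulate near end
a=rows(K,*G,(305,20,350,225))[-1];b=rows(L,*G,(315,0,360,180))[-1]
print('green end',two(ray(K,a[0],a[1]+.5,True),ray(L,b[0],b[1]+.5,True)))
br=((12,130,100),(30,255,255))
a=rows(K,*br,(305,150,350,240))[-1];b=rows(L,*br,(315,100,360,180))[-1];print(a,b)
print('brass end',two(ray(K,a[0],a[1]+.5,True),ray(L,b[0],b[1]+.5,True)))
E
```

```text
rest (array([470.6,  73.2,  33.1]), np.float64(0.7238764073157187)) [471.   73.5  34. ]
rest (array([638.8,  76.4,  30.9]), np.float64(0.013665158437777615)) [638.   76.8  34. ]
rest (array([639.2,  50.4,  32.6]), np.float64(1.045229487218453)) [639.4  50.7  34. ]
rest (array([471.3,  47. ,  34.3]), np.float64(0.5145257772614528)) [471.5  47.   34. ]
wk green [329.  59.  13.] [328.5 203.   12. ] [array([454.4, 420.7,  72. ]), array([471.4, 239.1,  72. ])] 182.44913404141107 yaw 5.335164531327393
wk alu [329.  43.   9.] [329.  57.  11.] [array([452.7, 446.7,  52. ]), array([454.6, 426.2,  52. ])] 20.556806445020822 yaw 5.207207073439381
wk alu [309.5  84.    8. ] [343.5  92.   12. ] [array([433. , 389.3,  52. ]), array([477.4, 381.9,  52. ])] 45.0393306917043 yaw 80.45167726571218
wk alu [313.  95.  15.] [313.5 163.   12. ] [array([438.8, 375.3,  52. ]), array([447.6, 285.8,  52. ])] 90.00489165022245 yaw 5.649102822438886
wk alu [327. 167.  43.] [323.5 171.   36. ] [array([465.6, 283.5,  52. ]), array([461.7, 276.4,  52. ])] 8.069745635999128 yaw -29.126284374373395
wk alu [328. 205.
[... 499 characters left out ...]
 ]), array([480.5, 376.8,  52. ])] 45.94874266052299 yaw 82.37501840011691
wk2 alu [321.  38.  13.] [320.5 104.   12. ] [array([440.4, 366.3,  52. ]), array([448.5, 276.8,  52. ])] 89.88113676636725 yaw 5.153247406253984
wk2 alu [336. 136.  11.] [335.5 156.   10. ] [array([472.4, 238.7,  52. ]), array([474.6, 211.3,  52. ])] 27.505995931196114 yaw 4.639594436005595
wk2 brass [334.5 158.   14. ] [334.5 169.   14. ] [array([474.7, 207.7,  32. ]), array([476.5, 191.1,  32. ])] 16.6868361074198 yaw 6.0744509274917275
green end (array([471.6, 241.2,  80. ]), np.float64(1.4367943475543334))
[328. 229.  11.] [334.5 169.   14. ]
brass end (array([476.2, 192.2,  39.5]), np.float64(0.512571802319585))
```

The heights agree with the text: the green bar's top edge measured about 80 and the brass end's about 40, and the rest and V-block tops measured 33 and 75. Now I need the rack's own centre, which is the reference for putting the bars back.

```bash
python3 - <<'E'
from h import *
a=load('wk')['image'][65:200,295:455]; cv2.imwrite('pics/wkc.png',cv2.cvtColor(cv2.resize(a,None,fx=4.4,fy=4.4,interpolation=2),4))
E
```

```text
(no output)
```

View pics/wkc.png

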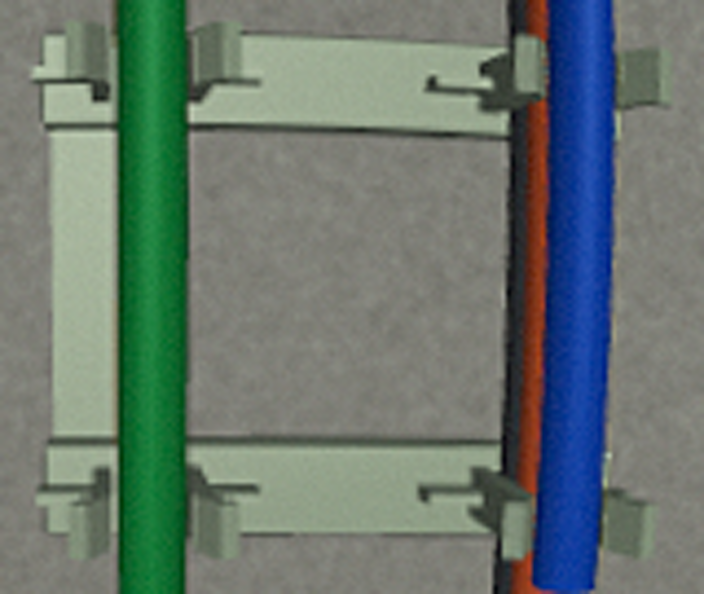

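```bash
python3 - <<'E'
from h import *
np.set_printoptions(precision=1,suppress=True)
K=load('wk')
f=lambda x,y,z: onz(K,295+(x+.5)/4.4-.5,65+(y+.5)/4.4-.5,z,True)
T=[f(x,y,86) for x,y in [(68,22),(68,80),(240,22),(240,80),(70,500),(70,557),(240,500),(240,557)]]
print(np.array(T)); T=np.array(T)
u=T[:4].mean(0);l=T[4:].mean(0);d=u-l;print('bay ctr',(u+l)/2,np.hypot(*d[:2]),np.degrees(np.arctan2(-d[0],d[1])))
F=np.array([f(x,y,22) for x,y in [(45,37),(45,126),(47,443),(50,532)]]);print(F,F.mean(0))
# near right bay
F=np.array([f(x,y,22) for x,y in [(300,38),(300,130),(300,442),(300,535)]]);print(F,F.mean(0))
# other bay posts tops
T=np.array([f(x,y,86) for x,y in [(660,48),(660,103),(645,500),(645,556)]]);print(T)
# brass mid-line refs
E
```

```text
[[433.4 402.1  86. ]
 [434.9 386.2  86. ]
 [479.  406.8  86. ]
 [480.5 390.8  86. ]
 [445.8 272.2  86. ]
 [447.2 256.2  86. ]
 [492.4 276.6  86. ]
 [494.2 260.6  86. ]]
bay ctr [463.4 331.5  86. ] 130.69259519017464 5.66667849980854
[[424.  407.2  22. ]
 [426.6 378.7  22. ]
 [436.2 278.1  22. ]
 [439.7 249.1  22. ]] [431.6 328.3  22. ]
[[503.6 415.4  22. ]
 [506.4 385.7  22. ]
 [517.1 286.2  22. ]
 [520.8 255.8  22. ]] [512.  335.8  22. ]
[[598.5 418.9  86. ]
 [599.9 402.9  86. ]
 [610.9 289.   86. ]
 [613.9 272.6  86. ]]
```

Bay centre is about (463.2, 331.4), yaw 5.5°, and the green bar is centred on it within 1 mm. Before I reach: the candidates for the top bar over the brass were green at wrist (329,130) and blue at (427,130). Green has the silver and brass ends beyond it, so it is the one. Moving to hover over it.

```bash
python3 -m jog '[{"translation":[0.004,0.05,-0.02],"rot":[0,0,0],"gripper":0},{"translation":[0.008,0.1,-0.05],"rot":[0,0,0],"gripper":0},{"translation":[0.008,0.147,-0.1],"rot":[0,0,0],"gripper":60},{"translation":[0.008,0.147,-0.15],"rot":[0,0,0],"gripper":100},{"translation":[0.008,0.147,-0.165],"rot":[0,0,0],"gripper":100},{"translation":[0.008,0.147,-0.165],"rot":[0,0,0],"gripper":100},{"translation":[0.008,0.147,-0.165],"rot":[0,0,0],"gripper":100},{"translation":[0.008,0.147,-0.165],"rot":[0,0,0],"gripper":100}]' 20
python3 - <<'E'
from h import *
c=snap('wrist','g1'); s=read_state();print(s['clock'],s['ee_pos'],s['orientation'],s['grip_width'])
E
```

```text
clock: 6.05
ee_pos: [464.1, 329.9, 112.6]
orientation: [0.0, 0.672, 0.741, 0.002]
ft_force: [0.9, 0.1, -0.1]
grip_width: 0.611
6.1 [464.29351822 329.69253172 112.84500853] [4.96745640e-04 6.72142405e-01 7.40419031e-01 1.99973445e-03] 0.606292950551346
```

View pics/g1.png

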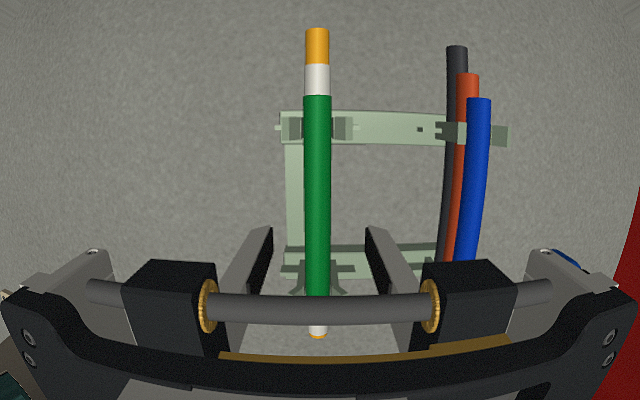

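The green bar at (317,230) lies midway between the fingertips (273 and 366, row 230). I descend 52 mm so the tips stay above the silver bar's flanks, then close.

```bash
python3 -m jog '[{"translation":[0,0,-0.02],"rot":[0,0,0],"gripper":100},{"translation":[0,0,-0.04],"rot":[0,0,0],"gripper":100},{"translation":[0,0,-0.0515],"rot":[0,0,0],"gripper":100},{"translation":[0,0,-0.0515],"rot":[0,0,0],"gripper":120},{"translation":[0,0,-0.0515],"rot":[0,0,0],"gripper":255},{"translation":[0,0,-0.0515],"rot":[0,0,0],"gripper":255},{"translation":[0,0,-0.0515],"rot":[0,0,0],"gripper":255},{"translation":[0,0,-0.0515],"rot":[0,0,0],"gripper":255},{"translation":[0,0,-0.0515],"rot":[0,0,0],"gripper":255},{"translation":[0,0,-0.0515],"rot":[0,0,0],"gripper":255},{"translation":[0,0,-0.0515],"rot":[0,0,0],"gripper":255}]' 20
```

```text
clock: 7.2
ee_pos: [463.1, 329.3, 59.4]
orientation: [0.0, 0.672, 0.741, 0.0]
ft_force: [-0.3, -1.0, 5.3]
grip_width: 0.207
```

Closed at 0.207 × 94 = 19.5 mm, so it is gripped. Lifting and checking.

```bash
python3 -m jog '[{"translation":[0,0,0.006],"rot":[0,0,0],"gripper":255},{"translation":[0,0,0.014],"rot":[0,0,0],"gripper":255},{"translation":[0,0,0.03],"rot":[0,0,0],"gripper":255},{"translation":[0,0,0.06],"rot":[0,0,0],"gripper":255},{"translation":[0,0,0.1],"rot":[0,0,0],"gripper":255},{"translation":[0,0,0.13],"rot":[0,0,0],"gripper":255},{"translation":[0,0,0.13],"rot":[0,0,0],"gripper":255},{"translation":[0,0,0.13],"rot":[0,0,0],"gripper":255}]'
python3 - <<'E'
from h import *
c=snap('wrist','g2'); c=snap('scene','g2s');s=read_state();print(s['clock'],s['ee_pos'],s['orientation'],s['grip_width'],s['ft_force'])
a=cv2.imread('pics/g2s.png')[120:260,240:460];cv2.imwrite('pics/g2sc.png',cv2.resize(a,None,fx=3,fy=3))
E
```

```text
clock: 8.0
ee_pos: [462.8, 328.8, 189.3]
orientation: [0.0, 0.672, 0.741, 0.0]
ft_force: [-0.4, -0.5, -2.2]
grip_width: 0.206
8.1 [461.9891042  328.04500901 187.69657782] [-1.62249731e-04  6.71877571e-01  7.40660915e-01 -1.38289764e-03] 0.20928221812737496 [-0.19606641 -1.12611414 -0.80507632]
```

View pics/g2.png

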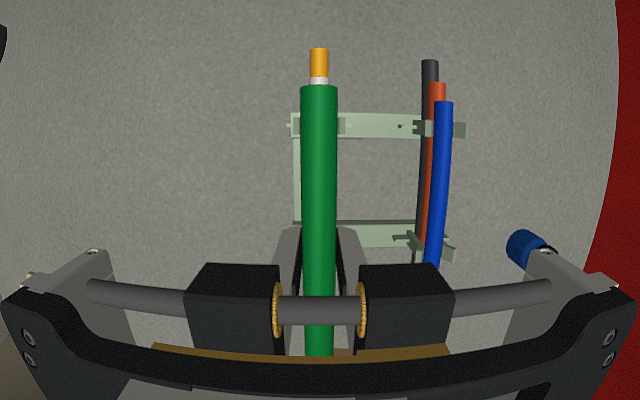

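View pics/g2sc.png

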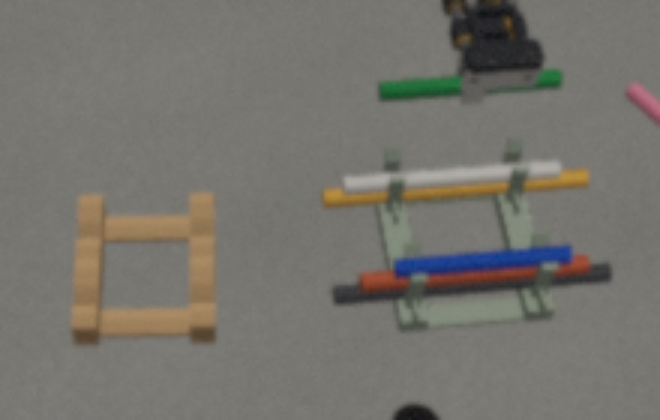

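The green bar is held level and alone, and the silver and brass bars and the other stack are undisturbed. Carrying it to above the far notch (597.8, 2.6).

```bash
python3 -m jog '[{"translation":[0.02,-0.045,0.0],"rot":[0,0,-1],"gripper":255},{"translation":[0.04,-0.09,0.0],"rot":[0,0,-2],"gripper":255},{"translation":[0.06,-0.135,0.0],"rot":[0,0,-3],"gripper":255},{"translation":[0.08,-0.18,0.0],"rot":[0,0,-4.4],"gripper":255},{"translation":[0.1,-0.225,0.0],"rot":[0,0,-4.4],"gripper":255},{"translation":[0.115,-0.27,0.0],"rot":[0,0,-4.4],"gripper":255},{"translation":[0.13,-0.31,-0.02],"rot":[0,0,-4.4],"gripper":255},{"translation":[0.135,-0.328,-0.06],"rot":[0,0,-4.4],"gripper":255},{"translation":[0.135,-0.328,-0.1],"rot":[0,0,-4.4],"gripper":255},{"translation":[0.135,-0.328,-0.1],"rot":[0,0,-4.4],"gripper":255},{"translation":[0.135,-0.328,-0.1],"rot":[0,0,-4.4],"gripper":255},{"translation":[0.135,-0.328,-0.1],"rot":[0,0,-4.4],"gripper":255}]'
cat >> h.py <<'E'
def st(n=4):
    r=[]
    for _ in range(n):
        camera('top'); s=read_state(); q=s['orientation']
        r.append([*s['ee_pos'],np.degrees(2*np.arctan2(q[2],q[1]))-90,s['grip_width']*94,*s['ft_force'],s['clock']])
    r=np.array(r); print('x y z yaw grip F t',r.mean(0).round(2),'sd',r.std(0)[:3].round(2)); return r.mean(0)
E
python3 - <<'E'
from h import *
c=snap('wrist','g3'); st()
E
```

```text
clock: 9.3
ee_pos: [598.9, 2.4, 90.5]
orientation: [0.001, 0.699, 0.715, 0.001]
ft_force: [0.5, 0.4, -1.3]
grip_width: 0.205
x y z yaw grip F t [ 5.9892e+02  1.6900e+00  9.0730e+01  1.2300e+00  1.9470e+01 -1.1000e-01
 -2.2000e-01 -9.0000e-01  9.4800e+00] sd [0.22 0.24 0.24]
```

View pics/g3.png

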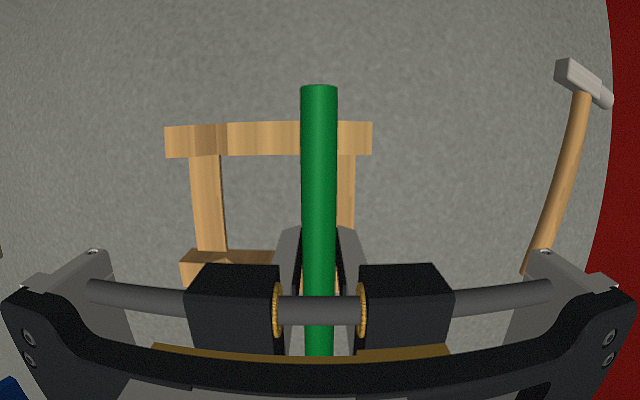

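The green bar is over the far notch. Checking the alignment by casting the far strip's corners to z=34.

```bash
python3 - <<'E'
from h import *
np.set_printoptions(precision=1,suppress=True)
c=load('g3')
W=np.array([onz(c,*p,34,True) for p in [(164.5,127),(372,121.5),(372,154),(166,158)]]);print(W)
m=W.mean(0);d=(W[1]+W[2]-W[0]-W[3]);d/=np.linalg.norm(d);print('strip',m,'notch',m+42*d, 'yaw',np.degrees(np.arctan2(d[1],d[0])))
h=cv2.cvtColor(c['image'],cv2.COLOR_RGB2HSV);g=cv2.inRange(h,np.array((50,120,30)),np.array((85,255,255)))
for v in (90,120,140,180): 
    u=np.nonzero(g[v])[0]; print(v,u.min(),u.max(),onz(c,(u.min()+u.max())/2,v,101.5,True))
E
```

```text
[[471.5  72.   34. ]
 [638.1  75.4  34. ]
 [639.2  50.4  34. ]
 [471.8  46.3  34. ]]
strip [555.1  61.   34. ] notch [597.1  62.   34. ] yaw 1.2997633977319936
90 301 336 [597.   91.  101.5]
120 301 336 [597.4  74.7 101.5]
140 300 336 [597.3  63.9 101.5]
180 301 336 [598.1  41.8 101.5]
```

The bar's axis (597.4) matches the notch (597.1) at that strip. Lowering to just above contact, then creeping down.

```bash
python3 -m jog '[{"translation":[0,0,-0.03],"rot":[0,0,0],"gripper":255},{"translation":[0,0,-0.055],"rot":[0,0,0],"gripper":255},{"translation":[0,0,-0.063],"rot":[0,0,0],"gripper":255},{"translation":[0,0,-0.064],"rot":[0,0,0],"gripper":255},{"translation":[0,0,-0.065],"rot":[0,0,0],"gripper":255},{"translation":[0,0,-0.066],"rot":[0,0,0],"gripper":255},{"translation":[0,0,-0.066],"rot":[0,0,0],"gripper":255},{"translation":[0,0,-0.066],"rot":[0,0,0],"gripper":255}]'
python3 -m jog '[{"translation":[0,0,-0.0005],"rot":[0,0,0],"gripper":255},{"translation":[0,0,-0.001],"rot":[0,0,0],"gripper":255},{"translation":[0,0,-0.001],"rot":[0,0,0],"gripper":255}]'
```

```text
clock: 10.35
ee_pos: [598.3, 1.0, 23.7]
orientation: [0.0, 0.7, 0.714, 0.0]
ft_force: [-0.4, 0.4, -1.6]
grip_width: 0.204
clock: 10.65
ee_pos: [597.8, 1.0, 22.0]
orientation: [-0.0, 0.7, 0.714, -0.0]
ft_force: [0.3, 0.7, -0.7]
grip_width: 0.207
```

```bash
python3 -m jog '[{"translation":[0,0,-0.0005],"rot":[0,0,0],"gripper":255},{"translation":[0,0,-0.001],"rot":[0,0,0],"gripper":255},{"translation":[0,0,-0.001],"rot":[0,0,0],"gripper":255}]'
python3 - <<'E'
from h import *
snap('scene','g4s');st(3)
a=cv2.imread('pics/g4s.png')[150:260,230:350];cv2.imwrite('pics/g4sc.png',cv2.resize(a,None,fx=4.5,fy=4.5,interpolation=2))
E
```

```text
clock: 10.95
ee_pos: [597.7, 1.0, 21.7]
orientation: [0.0, 0.7, 0.714, -0.0]
ft_force: [-2.5, -0.1, 5.9]
grip_width: 0.207
x y z yaw grip F t [597.65   0.99  21.68   1.18  19.35  -2.34   0.     5.73  11.1 ] sd [0.01 0.01 0.01]
```

View pics/g4sc.png

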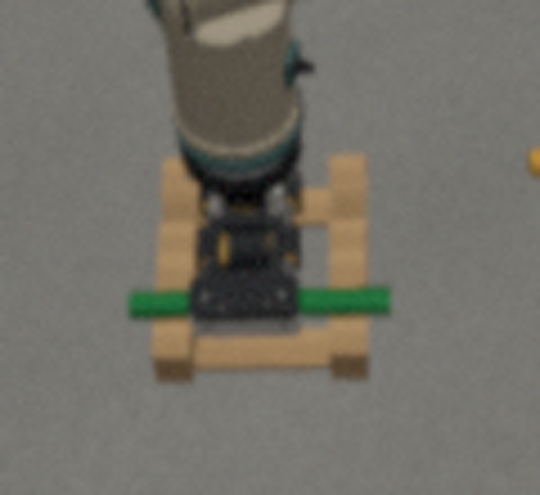

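Contact is at 6 N and the bar sits in the notch. Releasing with a small opening, then rising.

```bash
python3 -m jog '[{"translation":[0,0,0],"rot":[0,0,0],"gripper":185},{"translation":[0,0,0],"rot":[0,0,0],"gripper":150},{"translation":[0,0,0],"rot":[0,0,0],"gripper":120},{"translation":[0,0,0],"rot":[0,0,0],"gripper":120},{"translation":[0,0,0.02],"rot":[0,0,0],"gripper":120},{"translation":[0,0,0.06],"rot":[0,0,0],"gripper":110},{"translation":[0,0,0.1],"rot":[0,0,0],"gripper":100},{"translation":[0,0,0.14],"rot":[0,0,0],"gripper":100},{"translation":[0,0,0.15],"rot":[0,0,0],"gripper":100},{"translation":[0,0,0.15],"rot":[0,0,0],"gripper":100}]'
python3 - <<'E'
from h import *
snap('wrist','g5');st(2)
E
```

```text
clock: 12.15
ee_pos: [599.0, 1.0, 172.6]
orientation: [0.001, 0.7, 0.714, 0.001]
ft_force: [0.0, -0.1, -0.1]
grip_width: 0.607
x y z yaw grip F t [ 5.9671e+02  7.1000e-01  1.6942e+02  1.1700e+00  5.7360e+01 -3.6000e-01
  9.0000e-02 -1.2000e-01  1.2280e+01] sd [0.21 0.02 0.28]
```

View pics/g5.png

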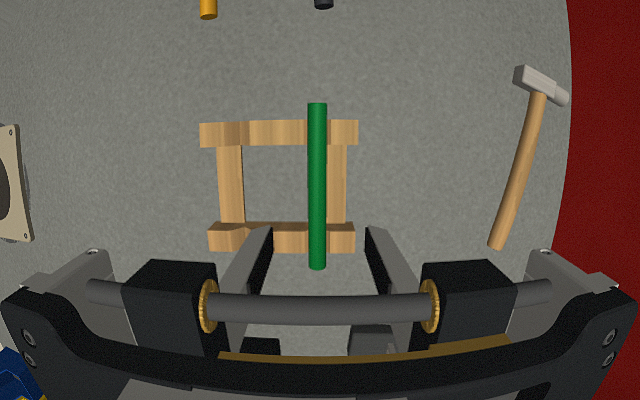

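The green bar lies across both strips in the far notch (317, 103–268). Going back for the silver bar, centre about (463.5, 329).

```bash
python3 -m jog '[{"translation":[-0.02,0.045,0.01],"rot":[0,0,1],"gripper":100},{"translation":[-0.04,0.09,0.01],"rot":[0,0,2],"gripper":100},{"translation":[-0.06,0.135,0.01],"rot":[0,0,3],"gripper":100},{"translation":[-0.08,0.18,0],"rot":[0,0,4.3],"gripper":100},{"translation":[-0.1,0.225,0.0],"rot":[0,0,4.3],"gripper":100},{"translation":[-0.12,0.27,0.0],"rot":[0,0,4.3],"gripper":100},{"translation":[-0.133,0.31,0],"rot":[0,0,4.3],"gripper":100},{"translation":[-0.134,0.327,-0.03],"rot":[0,0,4.3],"gripper":100},{"translation":[-0.134,0.328,-0.07],"rot":[0,0,4.3],"gripper":100},{"translation":[-0.134,0.328,-0.07],"rot":[0,0,4.3],"gripper":100},{"translation":[-0.134,0.328,-0.07],"rot":[0,0,4.3],"gripper":100},{"translation":[-0.134,0.328,-0.07],"rot":[0,0,4.3],"gripper":100}]'
cat >> h.py <<'E'
def barmid(c,lo,hi,box,z,rowsv):
    h=cv2.cvtColor(c['image'],cv2.COLOR_RGB2HSV);m=cv2.inRange(h,np.array(lo),np.array(hi))
    for v in rowsv:
        u=np.nonzero(m[v,box[0]:box[1]])[0]
        if len(u): print(v,box[0]+u.min(),box[0]+u.max(),onz(c,box[0]+(u.min()+u.max())/2,v,z,True).round(1))
E
python3 - <<'E'
from h import *
st(4);c=snap('wrist','a1')
barmid(c,(0,0,150),(180,50,255),(295,345),52,range(60,260,10))
E
```

```text
clock: 13.5
ee_pos: [464.6, 328.9, 101.9]
orientation: [0.0, 0.673, 0.74, 0.001]
ft_force: [0.1, -0.7, 0.1]
grip_width: 0.607
x y z yaw grip F t [4.6491e+02 3.2906e+02 1.0241e+02 5.4100e+00 5.7290e+01 3.3000e-01
 7.0000e-02 1.0000e-01 1.3620e+01] sd [0.07 0.02 0.07]
60 309 322 [451.7 446.   52. ]
70 305 327 [452.8 438.5  52. ]
80 305 327 [453.5 430.9  52. ]
90 305 327 [454.2 423.4  52. ]
100 305 327 [454.9 416.   52. ]
110 295 344 [458.1 408.9  52. ]
120 305 327 [456.2 401.3  52. ]
130 305 327 [456.9 393.9  52. ]
140 295 344 [460.2 386.8  52. ]
150 295 327 [454.6 378.8  52. ]
160 295 327 [455.3 371.3  52. ]
170 295 327 [456.  363.8  52. ]
180 295 327 [456.7 356.2  52. ]
190 295 327 [457.3 348.5  52. ]
200 295 326 [457.6 340.7  52. ]
210 295 327 [458.7 332.8  52. ]
220 295 326 [459.  324.7  52. ]
230 295 326 [459.8 316.4  52. ]
240 295 326 [460.5 308.   52. ]
250 306 326 [465.6 299.7  52. ]
```

View pics/a1.png

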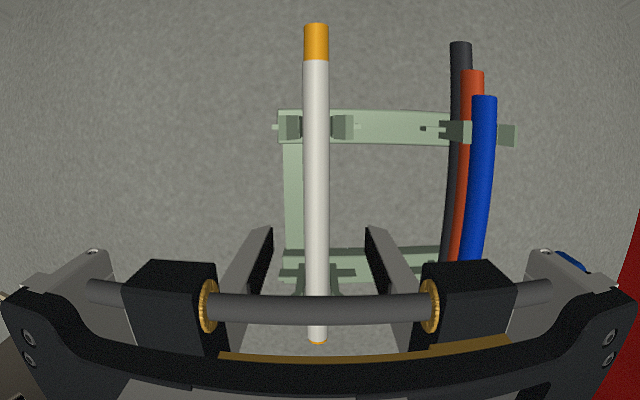

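The silver bar (316, 58–340) is clear of everything and the brass ends are beyond it. Shift −1.7 mm in x, descend 61 mm, close.

```bash
python3 -m jog '[{"translation":[-0.0015,0,-0.02],"rot":[0,0,0],"gripper":100},{"translation":[-0.0015,0,-0.045],"rot":[0,0,0],"gripper":100},{"translation":[-0.0015,0,-0.0605],"rot":[0,0,0],"gripper":100},{"translation":[-0.0015,0,-0.0605],"rot":[0,0,0],"gripper":120},{"translation":[-0.0015,0,-0.0605],"rot":[0,0,0],"gripper":255},{"translation":[-0.0015,0,-0.0605],"rot":[0,0,0],"gripper":255},{"translation":[-0.0015,0,-0.0605],"rot":[0,0,0],"gripper":255},{"translation":[-0.0015,0,-0.0605],"rot":[0,0,0],"gripper":255},{"translation":[-0.0015,0,-0.0605],"rot":[0,0,0],"gripper":255},{"translation":[-0.0015,0,-0.0605],"rot":[0,0,0],"gripper":255},{"translation":[-0.0015,0,-0.0605],"rot":[0,0,0],"gripper":255}]' 25
python3 -m jog '[{"translation":[0,0,0.006],"rot":[0,0,0],"gripper":255},{"translation":[0,0,0.014],"rot":[0,0,0],"gripper":255},{"translation":[0,0,0.03],"rot":[0,0,0],"gripper":255},{"translation":[0,0,0.06],"rot":[0,0,0],"gripper":255},{"translation":[0,0,0.1],"rot":[0,0,0],"gripper":255},{"translation":[0,0,0.14],"rot":[0,0,0],"gripper":255},{"translation":[0,0,0.15],"rot":[0,0,0],"gripper":255},{"translation":[0,0,0.15],"rot":[0,0,0],"gripper":255}]'
python3 - <<'E'
from h import *
st(3);c=snap('wrist','a2')
E
```

```text
clock: 14.85
ee_pos: [462.7, 329.3, 41.1]
orientation: [0.0, 0.673, 0.74, 0.001]
ft_force: [-0.2, -0.4, 6.0]
grip_width: 0.204
clock: 15.65
ee_pos: [463.0, 329.5, 192.1]
orientation: [0.0, 0.673, 0.74, 0.002]
ft_force: [-0.2, -0.4, -1.7]
grip_width: 0.206
x y z yaw grip F t [ 4.6163e+02  3.2812e+02  1.8943e+02  5.4700e+00  1.9200e+01 -2.7000e-01
 -1.6000e-01 -2.4600e+00  1.5750e+01] sd [0.35 0.29 0.67]
```

View pics/a2.png

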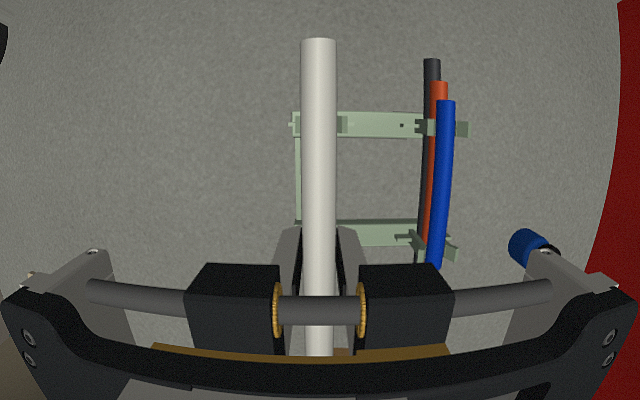

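The silver bar is held (−2.4 N, about 0.2 kg). Going to the near notch (513.8, 0.8).

```bash
python3 -m jog '[{"translation":[0.007,-0.045,0.0],"rot":[0,0,-1],"gripper":255},{"translation":[0.014,-0.09,0.0],"rot":[0,0,-2],"gripper":255},{"translation":[0.02,-0.135,0.0],"rot":[0,0,-3],"gripper":255},{"translation":[0.03,-0.18,0.0],"rot":[0,0,-4.2],"gripper":255},{"translation":[0.04,-0.225,0.0],"rot":[0,0,-4.2],"gripper":255},{"translation":[0.045,-0.27,0.0],"rot":[0,0,-4.2],"gripper":255},{"translation":[0.05,-0.31,-0.02],"rot":[0,0,-4.2],"gripper":255},{"translation":[0.0505,-0.3285,-0.06],"rot":[0,0,-4.2],"gripper":255},{"translation":[0.0505,-0.3285,-0.1],"rot":[0,0,-4.2],"gripper":255},{"translation":[0.0505,-0.3285,-0.1],"rot":[0,0,-4.2],"gripper":255},{"translation":[0.0505,-0.3285,-0.1],"rot":[0,0,-4.2],"gripper":255},{"translation":[0.0505,-0.3285,-0.1],"rot":[0,0,-4.2],"gripper":255}]'
python3 - <<'E'
from h import *
s=st(4);c=snap('wrist','a3')
barmid(c,(0,0,150),(180,50,255),(295,345),s[2]+11,range(40,210,20))
E
```

```text
clock: 17.05
ee_pos: [514.0, 1.7, 91.8]
orientation: [0.001, 0.699, 0.715, 0.001]
ft_force: [0.4, 0.3, -1.8]
grip_width: 0.208
x y z yaw grip F t [ 5.1408e+02  1.2800e+00  9.2090e+01  1.3400e+00  1.9310e+01  4.0000e-02
 -0.0000e+00 -2.5300e+00  1.7180e+01] sd [0.16 0.23 0.12]
40 306 333 [511.8 117.6 103.1]
60 306 333 [512.  106.2 103.1]
80 305 334 [512.3  95.  103.1]
100 305 333 [512.2  84.1 103.1]
120 305 332 [512.2  73.3 103.1]
140 305 333 [512.7  62.4 103.1]
160 305 332 [512.7  51.5 103.1]
180 305 332 [512.9  40.4 103.1]
200 306 332 [513.5  29.1 103.1]
```

View pics/a3.png

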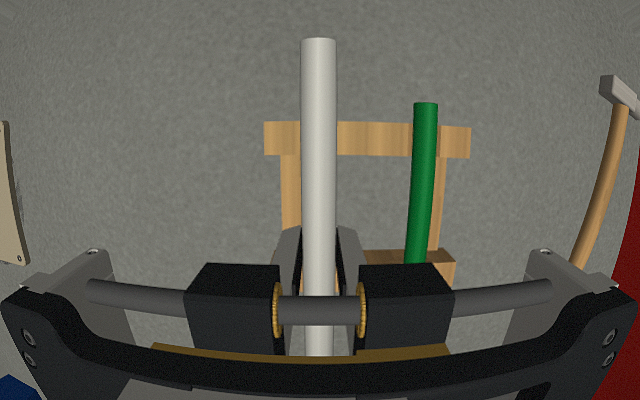

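Bar axis is 512.6 at the strip and the notch is 512.4. Lowering.

```bash
python3 -m jog '[{"translation":[0,0,-0.03],"rot":[0,0,0],"gripper":255},{"translation":[0,0,-0.055],"rot":[0,0,0],"gripper":255},{"translation":[0,0,-0.064],"rot":[0,0,0],"gripper":255},{"translation":[0,0,-0.065],"rot":[0,0,0],"gripper":255},{"translation":[0,0,-0.066],"rot":[0,0,0],"gripper":255},{"translation":[0,0,-0.067],"rot":[0,0,0],"gripper":255},{"translation":[0,0,-0.067],"rot":[0,0,0],"gripper":255},{"translation":[0,0,-0.067],"rot":[0,0,0],"gripper":255}]'
python3 -m jog '[{"translation":[0,0,-0.0005],"rot":[0,0,0],"gripper":255},{"translation":[0,0,-0.001],"rot":[0,0,0],"gripper":255},{"translation":[0,0,-0.001],"rot":[0,0,0],"gripper":255}]'
python3 -m jog '[{"translation":[0,0,-0.0005],"rot":[0,0,0],"gripper":255},{"translation":[0,0,-0.001],"rot":[0,0,0],"gripper":255},{"translation":[0,0,-0.001],"rot":[0,0,0],"gripper":255}]'
```

```text
clock: 18.1
ee_pos: [513.2, 0.5, 24.0]
orientation: [0.0, 0.699, 0.715, 0.0]
ft_force: [0.2, -0.4, -0.8]
grip_width: 0.208
clock: 18.4
ee_pos: [513.6, 0.5, 23.1]
orientation: [0.001, 0.699, 0.715, 0.001]
ft_force: [-0.4, -0.6, 4.4]
grip_width: 0.201
clock: 18.7
ee_pos: [513.6, 0.5, 23.0]
orientation: [0.001, 0.699, 0.715, 0.001]
ft_force: [-2.0, -0.4, 13.8]
grip_width: 0.204
```

Seated, with up to 14 N contact. Easing up 1 mm, releasing and rising.

```bash
python3 -m jog '[{"translation":[0,0,0.001],"rot":[0,0,0],"gripper":255},{"translation":[0,0,0.001],"rot":[0,0,0],"gripper":185},{"translation":[0,0,0.001],"rot":[0,0,0],"gripper":150},{"translation":[0,0,0.001],"rot":[0,0,0],"gripper":120},{"translation":[0,0,0.001],"rot":[0,0,0],"gripper":120},{"translation":[0,0,0.02],"rot":[0,0,0],"gripper":120},{"translation":[0,0,0.06],"rot":[0,0,0],"gripper":110},{"translation":[0,0,0.1],"rot":[0,0,0],"gripper":100},{"translation":[0,0,0.14],"rot":[0,0,0],"gripper":100},{"translation":[0,0,0.15],"rot":[0,0,0],"gripper":100},{"translation":[0,0,0.15],"rot":[0,0,0],"gripper":100}]'
python3 - <<'E'
from h import *
snap('wrist','a5');st(2)
E
python3 -m jog '[{"translation":[-0.007,0.045,0.0],"rot":[0,0,1],"gripper":100},{"translation":[-0.014,0.09,0.0],"rot":[0,0,2],"gripper":100},{"translation":[-0.02,0.135,0.0],"rot":[0,0,3],"gripper":100},{"translation":[-0.03,0.18,0.0],"rot":[0,0,4.2],"gripper":100},{"translation":[-0.04,0.225,0.0],"rot":[0,0,4.2],"gripper":100},{"translation":[-0.045,0.27,0.0],"rot":[0,0,4.2],"gripper":100},{"translation":[-0.05,0.31,-0.02],"rot":[0,0,4.2],"gripper":100},{"translation":[-0.0505,0.335,-0.05],"rot":[0,0,4.2],"gripper":100},{"translation":[-0.0505,0.335,-0.07],"rot":[0,0,4.2],"gripper":100},{"translation":[-0.0505,0.335,-0.07],"rot":[0,0,4.2],"gripper":100},{"translation":[-0.0505,0.335,-0.07],"rot":[0,0,4.2],"gripper":100},{"translation":[-0.0505,0.335,-0.07],"rot":[0,0,4.2],"gripper":100}]'
python3 - <<'E'
from h import *
s=st(4);c=snap('wrist','b1')
barmid(c,(12,130,80),(30,255,255),(285,350),32,range(40,350,15))
E
```

```text
clock: 19.8
ee_pos: [513.8, 0.4, 172.8]
orientation: [0.001, 0.699, 0.715, 0.001]
ft_force: [0.4, -0.1, -0.3]
grip_width: 0.606
x y z yaw grip F t [ 5.1175e+02  2.1000e-01  1.7016e+02  1.2700e+00  5.7320e+01  1.9000e-01
  2.6000e-01 -1.2000e-01  1.9920e+01] sd [0.17 0.01 0.23]
clock: 21.15
ee_pos: [462.9, 335.0, 101.9]
orientation: [0.0, 0.673, 0.74, 0.0]
ft_force: [0.6, 1.6, 0.2]
grip_width: 0.608
x y z yaw grip F t [ 4.6314e+02  3.3522e+02  1.0240e+02  5.4100e+00  5.7160e+01  1.0000e-01
 -2.0000e-01 -6.0000e-02  2.1280e+01] sd [0.04 0.09 0.08]
40 305 329 [449.  473.3  32. ]
55 305 329 [450.2 460.6  32. ]
70 305 329 [451.3 448.1  32. ]
85 305 329 [452.5 435.9  32. ]
100 305 329 [453.6 423.7  32. ]
115 305 329 [454.8 411.7  32. ]
130 306 329 [456.3 399.7  32. ]
145 306 329 [457.4 387.7  32. ]
160 306 329 [458.6 375.5  32. ]
175 306 329 [459.7 363.2  32. ]
190 306 329 [460.9 350.7  32. ]
205 306 329 [462.1 338.   32. ]
220 307 329 [463.7 324.9  32. ]
235 307 329 [465.  311.4  32. ]
250 307 329 [466.3 297.3  32. ]
265 308 328 [467.7 282.7  32. ]
280 308 328 [469.1 267.3  32. ]
295 308 328 [470.6 251.1  32. ]
325 309 323 [472.  215.2  32. ]
340 309 327 [475.8 195.5  32. ]
```

View pics/a5.png

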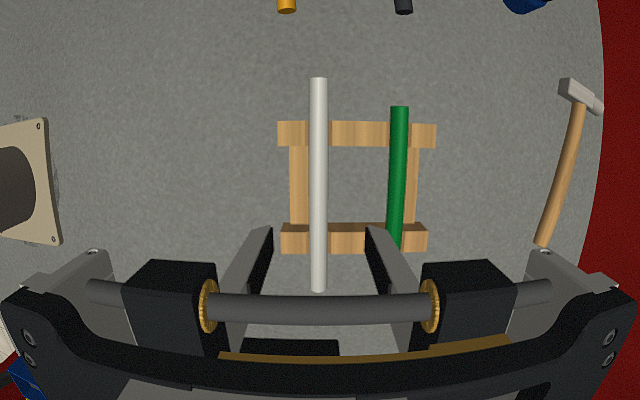

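View pics/b1.png

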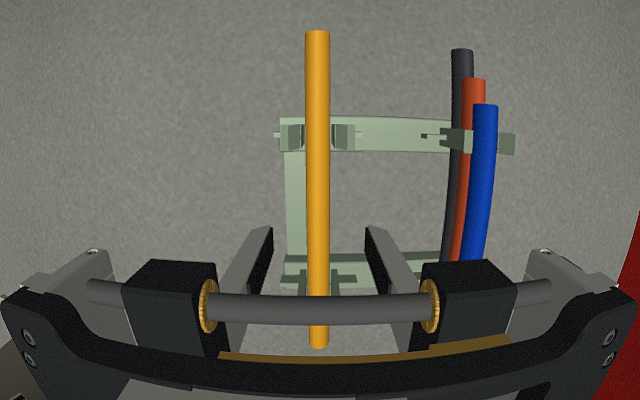

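Both bars are parked: silver at (318, 78–291), green at (398, 107–245). The brass bar now lies bare, ends at rows 31 and 348 in the wrist view. Working out its midpoint.

```bash
python3 - <<'E'
from h import *
for fn,bx in (('b1',(285,350)),('wk',(305,350)),('wk2',(315,360))):
    c=load(fn);h=cv2.cvtColor(c['image'],cv2.COLOR_RGB2HSV);m=cv2.inRange(h,np.array((12,130,80)),np.array((30,255,255)))
    v,u=np.nonzero(m[:,bx[0]:bx[1]]);k=v>0
    for vv,e in ((v.min(),-.5),(v.max() if fn!='wk2' else 169,.5)):
        uu=u[v==vv]; print(fn,vv,bx[0]+uu.mean(),onz(c,bx[0]+uu.mean(),vv+e,42,True).round(1))
c=load('b1');print(c['cam_to_world'][:3,3])
cv2.imwrite('pics/b1c.png',cv2.cvtColor(cv2.resize(c['image'][320:360,290:350],None,fx=8,fy=8),4))
E
```

```text
b1 30 318.0 [449.2 479.5  42. ]
b1 363 317.9714285714286 [478.1 170.6  42. ]
wk 22 327.5 [448.1 479.4  42. ]
wk 363 318.36 [486.7 -66.1  42. ]
wk2 4 328.0 [444.7 420.5  42. ]
wk2 169 334.5 [475.8 192.6  42. ]
[456.15756982 406.21721388 281.1863395 ]
```

View pics/b1c.png

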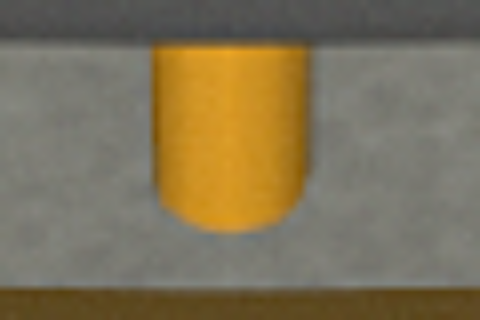

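The midpoint is (462.4, 336.0) and the TCP is at (463.1, 335.2). Shift by (−0.7, +0.8), descend 86 mm, and grip at 50 N.

```bash
python3 -m jog '[{"translation":[-0.0007,0.0008,-0.03],"rot":[0,0,0],"gripper":100},{"translation":[-0.0007,0.0008,-0.06],"rot":[0,0,0],"gripper":100},{"translation":[-0.0007,0.0008,-0.08],"rot":[0,0,0],"gripper":100},{"translation":[-0.0007,0.0008,-0.086],"rot":[0,0,0],"gripper":110},{"translation":[-0.0007,0.0008,-0.086],"rot":[0,0,0],"gripper":255},{"translation":[-0.0007,0.0008,-0.086],"rot":[0,0,0],"gripper":255},{"translation":[-0.0007,0.0008,-0.086],"rot":[0,0,0],"gripper":255},{"translation":[-0.0007,0.0008,-0.086],"rot":[0,0,0],"gripper":255},{"translation":[-0.0007,0.0008,-0.086],"rot":[0,0,0],"gripper":255},{"translation":[-0.0007,0.0008,-0.086],"rot":[0,0,0],"gripper":255},{"translation":[-0.0007,0.0008,-0.086],"rot":[0,0,0],"gripper":255}]' 50
python3 -m jog '[{"translation":[0,0,0.006],"rot":[0,0,0],"gripper":255},{"translation":[0,0,0.014],"rot":[0,0,0],"gripper":255},{"translation":[0,0,0.03],"rot":[0,0,0],"gripper":255},{"translation":[0,0,0.06],"rot":[0,0,0],"gripper":255},{"translation":[0,0,0.1],"rot":[0,0,0],"gripper":255},{"translation":[0,0,0.14],"rot":[0,0,0],"gripper":255},{"translation":[0,0,0.18],"rot":[0,0,0],"gripper":255},{"translation":[0,0,0.21],"rot":[0,0,0],"gripper":255},{"translation":[0,0,0.21],"rot":[0,0,0],"gripper":255}]'
python3 - <<'E'
from h import *
st(4);c=snap('wrist','b2')
E
```

```text
clock: 22.5
ee_pos: [462.2, 336.6, 16.3]
orientation: [0.0, 0.673, 0.74, 0.001]
ft_force: [0.9, -0.9, 6.3]
grip_width: 0.2
clock: 23.4
ee_pos: [462.8, 338.0, 229.2]
orientation: [0.0, 0.673, 0.74, 0.003]
ft_force: [1.6, 0.5, -8.2]
grip_width: 0.199
x y z yaw grip F t [ 4.6058e+02  3.3527e+02  2.2421e+02  5.4800e+00  1.8810e+01 -1.8000e-01
 -5.1000e-01 -8.4500e+00  2.3520e+01] sd [0.65 0.79 1.36]
```

View pics/b2.png

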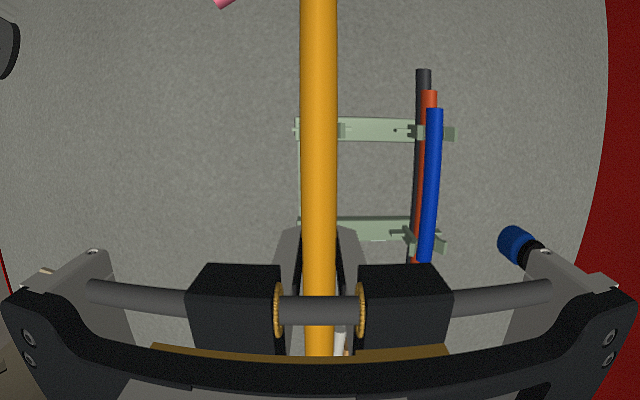

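The brass bar is held (8.3 N, about 0.8 kg). Carrying it at TCP z ≈ 226 towards the V-blocks in two calls, staying clear of the gauge.

```bash
python3 -m jog '[{"translation":[0.005,-0.03,0],"rot":[0,0,0],"gripper":255},{"translation":[0.01,-0.07,0],"rot":[0,0,-1],"gripper":255},{"translation":[0.015,-0.11,0],"rot":[0,0,-2],"gripper":255},{"translation":[0.02,-0.15,0],"rot":[0,0,-3],"gripper":255},{"translation":[0.025,-0.19,0],"rot":[0,0,-4.2],"gripper":255},{"translation":[0.03,-0.23,0],"rot":[0,0,-4.2],"gripper":255},{"translation":[0.03,-0.27,0],"rot":[0,0,-4.2],"gripper":255},{"translation":[0.03,-0.31,0],"rot":[0,0,-4.2],"gripper":255},{"translation":[0.03,-0.35,0],"rot":[0,0,-4.2],"gripper":255},{"translation":[0.03,-0.38,0],"rot":[0,0,-4.2],"gripper":255},{"translation":[0.03,-0.4,0],"rot":[0,0,-4.2],"gripper":255},{"translation":[0.03,-0.4,0],"rot":[0,0,-4.2],"gripper":255}]'
python3 -m jog '[{"translation":[-0.002,-0.03,0],"rot":[0,0,0],"gripper":255},{"translation":[-0.005,-0.07,0],"rot":[0,0,0],"gripper":255},{"translation":[-0.01,-0.11,0],"rot":[0,0,0],"gripper":255},{"translation":[-0.015,-0.15,0],"rot":[0,0,0],"gripper":255},{"translation":[-0.02,-0.19,0],"rot":[0,0,0],"gripper":255},{"translation":[-0.022,-0.23,0],"rot":[0,0,0],"gripper":255},{"translation":[-0.022,-0.255,-0.02],"rot":[0,0,0],"gripper":255},{"translation":[-0.022,-0.27,-0.05],"rot":[0,0,0],"gripper":255},{"translation":[-0.022,-0.271,-0.09],"rot":[0,0,0],"gripper":255},{"translation":[-0.022,-0.271,-0.1],"rot":[0,0,0],"gripper":255},{"translation":[-0.022,-0.271,-0.1],"rot":[0,0,0],"gripper":255},{"translation":[-0.022,-0.271,-0.1],"rot":[0,0,0],"gripper":255}]'
python3 - <<'E'
from h import *
s=st(4);c=snap('wrist','b3');snap('scene','b3s');snap('top','b3t')
barmid(c,(12,130,80),(30,255,255),(285,350),s[2]+16,range(10,230,30))
a=cv2.imread('pics/b3s.png')[130:270,110:290];cv2.imwrite('pics/b3sc.png',cv2.resize(a,None,fx=4,fy=4,interpolation=2))
E
```

```text
clock: 24.85
ee_pos: [490.1, -68.0, 223.6]
orientation: [-0.001, 0.701, 0.713, -0.002]
ft_force: [0.3, -0.3, -8.3]
grip_width: 0.201
clock: 26.05
ee_pos: [471.1, -333.9, 126.3]
orientation: [0.001, 0.699, 0.716, 0.001]
ft_force: [-0.1, -0.0, -8.3]
grip_width: 0.199
x y z yaw grip F t [ 4.7120e+02 -3.3473e+02  1.2724e+02  1.3300e+00  1.8790e+01  3.1000e-01
 -1.1000e-01 -7.8400e+00  2.6180e+01] sd [0.25 0.21 0.12]
10 300 336 [ 467.6 -202.3  143.2]
40 300 336 [ 468.  -219.7  143.2]
70 300 336 [ 468.4 -236.2  143.2]
100 299 337 [ 468.7 -252.1  143.2]
130 300 336 [ 469.1 -267.9  143.2]
160 300 336 [ 469.4 -283.7  143.2]
190 300 336 [ 469.8 -300.   143.2]
220 301 336 [ 470.4 -317.   143.2]
```

View pics/b3.png

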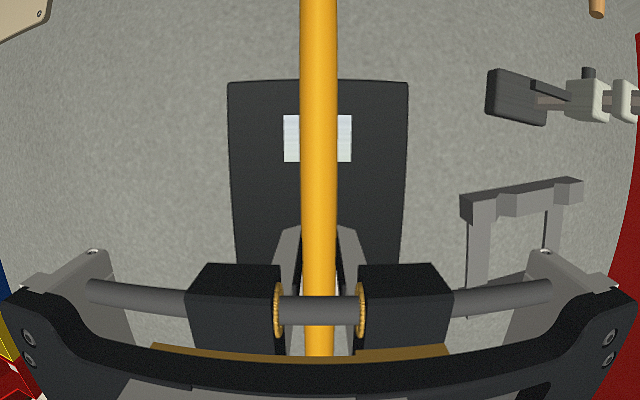

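View pics/b3sc.png

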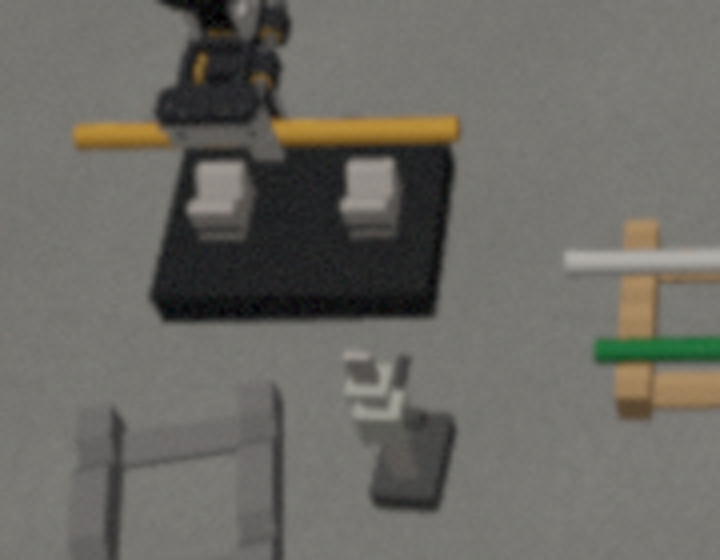

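The bar is over the V-blocks, with the upper block at (284–352, 114–162) evenly on both sides of the bar. Checking numerically.

```bash
python3 - <<'E'
from h import *
c=load('b3')
W=np.array([onz(c,*p,76,True) for p in [(283.5,114),(351,114),(352,162),(284,162)]]);print(W.round(1),W.mean(0).round(1))
# bar ends from scene and top
for fn,bx in (('b3s',(120,150,240,175)),('b3t',(380,200,520,260))):
    c=load(fn);o,_=blob(c,(12,130,80),(30,255,255),bx,3)
    for x in o: print(fn,[e.round(1) for e in x[2]],x[3], [onz(c,*e,143).round(1) for e in x[2]])
E
```

```text
[[ 443.5 -258.2   76. ]
 [ 493.1 -257.2   76. ]
 [ 495.1 -293.1   76. ]
 [ 444.2 -294.2   76. ]] [ 469.  -275.7   76. ]
b3s [array([177.5, 162.4]), array([224.5, 162.4])] 276 [array([ 467.1, -332.8,  143. ]), array([ 467.3, -188.7,  143. ])]
b3s [array([128.5, 163.5]), array([151.5, 163.3])] 125 [array([ 471.4, -482.2,  143. ]), array([ 470.7, -411.9,  143. ])]
b3t [array([416.4, 225.5]), array([462.5, 223.5])] 298 [array([ 466.3, -191.6,  143. ]), array([ 469.4, -341.4,  143. ])]
b3t [array([464.3, 220.5]), array([464.9, 224.5])] 7 [array([ 479.1, -347.8,  143. ]), array([ 465.8, -348.9,  143. ])]
```

The bar's axis is at 469.2 and the groove at 469.0. The bar's ends (−188.7, −482.2) put its middle at −335.4, against the blocks' −335.3. Lowering.

```bash
python3 -m jog '[{"translation":[0,0,-0.025],"rot":[0,0,0],"gripper":255},{"translation":[0,0,-0.05],"rot":[0,0,0],"gripper":255},{"translation":[0,0,-0.061],"rot":[0,0,0],"gripper":255},{"translation":[0,0,-0.062],"rot":[0,0,0],"gripper":255},{"translation":[0,0,-0.063],"rot":[0,0,0],"gripper":255},{"translation":[0,0,-0.064],"rot":[0,0,0],"gripper":255},{"translation":[0,0,-0.064],"rot":[0,0,0],"gripper":255},{"translation":[0,0,-0.064],"rot":[0,0,0],"gripper":255}]'
python3 -m jog '[{"translation":[0,0,-0.0005],"rot":[0,0,0],"gripper":255},{"translation":[0,0,-0.001],"rot":[0,0,0],"gripper":255},{"translation":[0,0,-0.001],"rot":[0,0,0],"gripper":255}]'
python3 -m jog '[{"translation":[0,0,-0.0005],"rot":[0,0,0],"gripper":255},{"translation":[0,0,-0.001],"rot":[0,0,0],"gripper":255},{"translation":[0,0,-0.001],"rot":[0,0,0],"gripper":255}]'
```

```text
clock: 27.2
ee_pos: [469.9, -335.0, 62.1]
orientation: [0.001, 0.699, 0.715, 0.0]
ft_force: [0.2, 0.2, -7.2]
grip_width: 0.202
clock: 27.5
ee_pos: [469.7, -334.8, 60.6]
orientation: [0.0, 0.699, 0.715, 0.0]
ft_force: [1.0, -0.2, -6.3]
grip_width: 0.199
clock: 27.8
ee_pos: [469.8, -334.8, 60.4]
orientation: [0.0, 0.699, 0.715, -0.0]
ft_force: [-1.9, 2.5, 5.0]
grip_width: 0.201
```

Contact made: the force went from −7 to +5 N at the expected height (axis about 76). Releasing.

```bash
python3 -m jog '[{"translation":[0,0,0],"rot":[0,0,0],"gripper":190},{"translation":[0,0,0],"rot":[0,0,0],"gripper":170},{"translation":[0,0,0],"rot":[0,0,0],"gripper":130},{"translation":[0,0,0],"rot":[0,0,0],"gripper":100},{"translation":[0,0,0],"rot":[0,0,0],"gripper":100},{"translation":[0,0,0.02],"rot":[0,0,0],"gripper":100},{"translation":[0,0,0.06],"rot":[0,0,0],"gripper":100},{"translation":[0,0,0.1],"rot":[0,0,0],"gripper":100},{"translation":[0,0,0.15],"rot":[0,0,0],"gripper":100},{"translation":[0,0,0.2],"rot":[0,0,0],"gripper":100},{"translation":[0,0,0.2],"rot":[0,0,0],"gripper":100}]'
python3 - <<'E'
from h import *
st(3);c=snap('wrist','b4');
E
python3 -m jog '[{"translation":[0.005,0.04,0],"rot":[0,0,0],"gripper":100},{"translation":[0.01,0.09,0],"rot":[0,0,0],"gripper":100},{"translation":[0.02,0.14,0],"rot":[0,0,0],"gripper":100},{"translation":[0.03,0.19,0],"rot":[0,0,0],"gripper":100},{"translation":[0.035,0.24,0],"rot":[0,0,0],"gripper":100},{"translation":[0.04,0.29,0],"rot":[0,0,0],"gripper":100},{"translation":[0.044,0.32,-0.05],"rot":[0,0,0],"gripper":100},{"translation":[0.044,0.336,-0.1],"rot":[0,0,0],"gripper":100},{"translation":[0.044,0.336,-0.15],"rot":[0,0,0],"gripper":100},{"translation":[0.044,0.336,-0.16],"rot":[0,0,0],"gripper":100},{"translation":[0.044,0.336,-0.16],"rot":[0,0,0],"gripper":100},{"translation":[0.044,0.336,-0.16],"rot":[0,0,0],"gripper":100}]'
python3 - <<'E'
from h import *
s=st(4);c=snap('wrist','r1');snap('scene','r1s');snap('top','r1t')
barmid(c,(0,0,150),(180,50,255),(290,350),34,range(70,260,20))
for fn,bx in (('r1s',(110,140,260,200)),('r1t',(380,180,530,260))):
    c=load(fn);o,_=blob(c,(12,130,80),(30,255,255),bx,2)
    for x in o: print(fn,[e.round(1) for e in x[2]],x[3], [onz(c,*e,76).round(1) for e in x[2]])
a=cv2.imread('pics/r1s.png')[140:270,100:280];cv2.imwrite('pics/r1sc.png',cv2.resize(a,None,fx=4,fy=4,interpolation=2))
E
```

```text
clock: 28.9
ee_pos: [473.7, -336.6, 266.5]
orientation: [0.007, 0.699, 0.715, 0.001]
ft_force: [-0.2, 0.3, -0.2]
grip_width: 0.608
x y z yaw grip F t [ 4.7024e+02 -3.3511e+02  2.6083e+02  1.2700e+00  5.7200e+01 -4.2000e-01
 -1.1000e-01 -6.8000e-01  2.9000e+01] sd [1.1  0.49 1.69]
clock: 30.3
ee_pos: [512.9, 1.4, 98.7]
orientation: [-0.001, 0.699, 0.715, -0.001]
ft_force: [0.6, -0.0, 0.5]
grip_width: 0.606
x y z yaw grip F t [ 5.1442e+02  1.1800e+00  1.0042e+02  1.2500e+00  5.7020e+01  1.6000e-01
 -2.0000e-02 -4.0000e-02  3.0420e+01] sd [0.3  0.09 0.39]
70 308 327 [511.7 113.8  34. ]
90 308 327 [512.   97.6  34. ]
110 308 327 [512.4  81.7  34. ]
130 308 326 [512.3  65.8  34. ]
150 308 326 [512.6  49.9  34. ]
170 308 327 [513.3  33.8  34. ]
190 308 327 [513.7  17.4  34. ]
210 308 326 [5.136e+02 5.000e-01 3.400e+01]
230 308 326 [513.9 -17.1  34. ]
250 308 326 [514.3 -35.5  34. ]
r1s [array([135.5, 176.6]), array([227.5, 174.9])] 557 [array([ 470. , -483.6,   76. ]), array([ 463.5, -191.3,   76. ])]
r1t [array([419.5, 227. ]), array([499.5, 223.6])] 489 [array([ 466.6, -216.4,   76. ]), array([ 472. , -488.1,   76. ])]
```

View pics/b4.png

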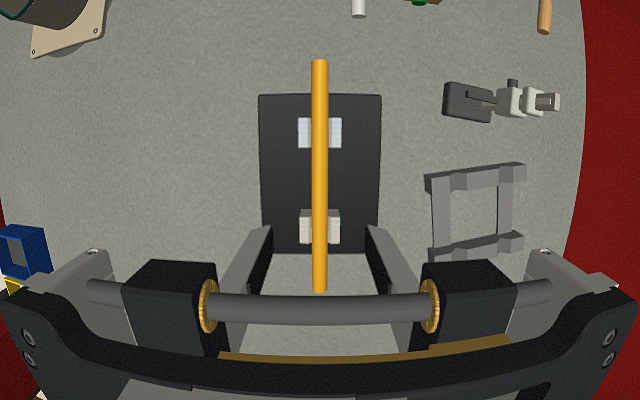

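View pics/r1sc.png

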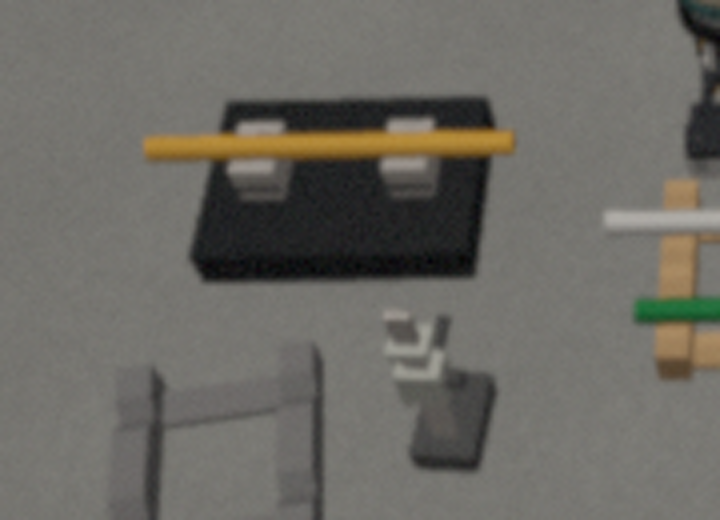

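View pics/r1.png

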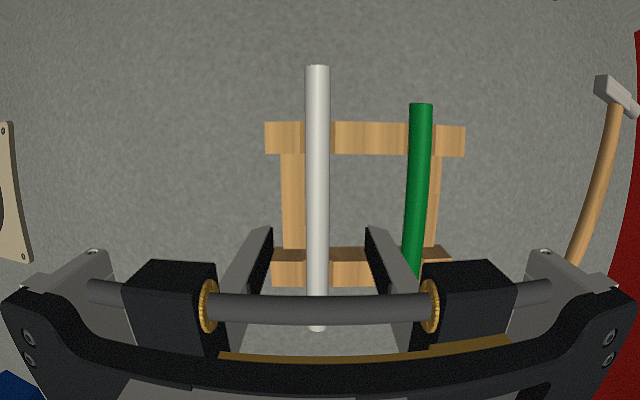

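The brass bar lies in both V-blocks (319, 60–292). Checking its overhang in that same view.

```bash
python3 - <<'E'
from h import *
c=load('b4');a=c['image'][50:300,250:390];cv2.imwrite('pics/b4c.png',cv2.cvtColor(cv2.resize(a[60:],None,fx=3.1,fy=3.1,interpolation=2),4))
print(c['cam_to_world'][:3,3])
h=cv2.cvtColor(c['image'],cv2.COLOR_RGB2HSV);m=cv2.inRange(h,np.array((12,130,80)),np.array((30,255,255)))[:, 300:340]
v,u=np.nonzero(m[:298]);print(v.min(),v.max())
a=onz(c,320,v.min()-.5,86,True);b=onz(c,320,v.max()+.5,86,True);print(a,b,(a+b)/2,a-b)
E
```

```text
[ 467.71789861 -263.23042282  437.67641005]
60 292
[ 467.45403001 -191.53655548   86.        ] [ 473.91152079 -479.36681654   86.        ] [ 470.6827754  -335.45168601   86.        ] [ -6.45749078 287.83026106   0.        ]
```

View pics/b4c.png

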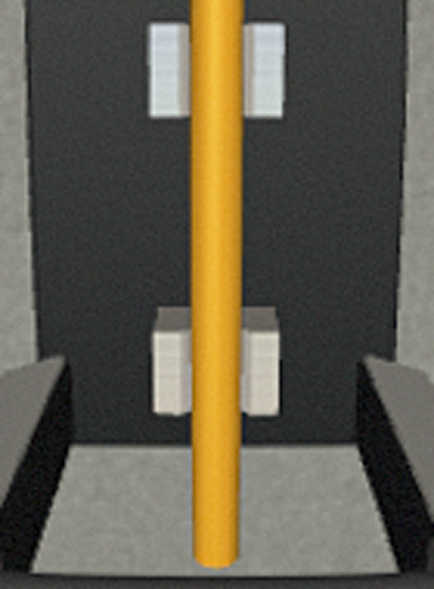

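```bash
python3 - <<'E'
from h import *
c=load('r1')
print(onz(c,318,64.5,44,True),onz(c,317,331.5,44,True))
a=c['image'][310:345,290:345];cv2.imwrite('pics/r1e.png',cv2.cvtColor(cv2.resize(a,None,fx=8,fy=8),4))
c=load('b4')
for v in (117.7,147.7,217,243.5): print(onz(c,300,v,76,True))
c=load('a5'); print(onz(c,318,77.5,44,True),onz(c,318,291.5,44,True),onz(c,400,106.5,44,True))
c=load('g5');print(onz(c,317,102.5,44,True),onz(c,317,268.5,44,True))
E
```

```text
[512.02600449 116.42327956  44.        ] [ 515.83580347 -116.98999666   44.        ]
[ 445.81936199 -258.82915056   76.        ]
[ 446.35196073 -293.97324093   76.        ]
[ 447.08988332 -378.58113545   76.        ]
[ 447.18756734 -413.74103172   76.        ]
[511.28712827 115.9247733   44.        ] [ 516.08998743 -116.02422418   44.        ] [594.04757485  90.73971801  44.        ]
[596.1893357   91.44320464  44.        ] [599.44505338 -85.26279387  44.        ]
```

View pics/r1e.png

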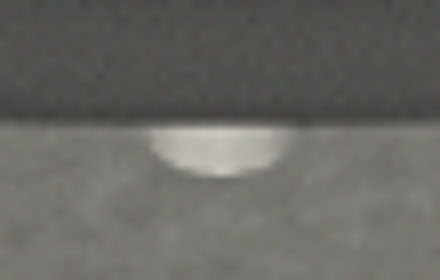

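Brass middle is −335.45 against the blocks' −335.8, so the overhang is even within 1 mm. Now I regrip the silver bar at its middle (513.6, −0.2).

```bash
python3 -m jog '[{"translation":[-0.0008,-0.0014,-0.03],"rot":[0,0,0],"gripper":100},{"translation":[-0.0008,-0.0014,-0.06],"rot":[0,0,0],"gripper":100},{"translation":[-0.0008,-0.0014,-0.0775],"rot":[0,0,0],"gripper":100},{"translation":[-0.0008,-0.0014,-0.0775],"rot":[0,0,0],"gripper":120},{"translation":[-0.0008,-0.0014,-0.0775],"rot":[0,0,0],"gripper":255},{"translation":[-0.0008,-0.0014,-0.0775],"rot":[0,0,0],"gripper":255},{"translation":[-0.0008,-0.0014,-0.0775],"rot":[0,0,0],"gripper":255},{"translation":[-0.0008,-0.0014,-0.0775],"rot":[0,0,0],"gripper":255},{"translation":[-0.0008,-0.0014,-0.0775],"rot":[0,0,0],"gripper":255},{"translation":[-0.0008,-0.0014,-0.0775],"rot":[0,0,0],"gripper":255}]' 25
python3 -m jog '[{"translation":[0,0,0.006],"rot":[0,0,0],"gripper":255},{"translation":[0,0,0.014],"rot":[0,0,0],"gripper":255},{"translation":[0,0,0.03],"rot":[0,0,0],"gripper":255},{"translation":[0,0,0.06],"rot":[0,0,0],"gripper":255},{"translation":[0,0,0.1],"rot":[0,0,0],"gripper":255},{"translation":[0,0,0.14],"rot":[0,0,0],"gripper":255},{"translation":[0,0,0.15],"rot":[0,0,0],"gripper":255},{"translation":[0,0,0.15],"rot":[0,0,0],"gripper":255}]'
python3 -m jog '[{"translation":[-0.007,0.045,0.0],"rot":[0,0,1],"gripper":255},{"translation":[-0.014,0.09,0.0],"rot":[0,0,2],"gripper":255},{"translation":[-0.02,0.135,0.0],"rot":[0,0,3],"gripper":255},{"translation":[-0.03,0.18,0.0],"rot":[0,0,4.2],"gripper":255},{"translation":[-0.04,0.225,0.0],"rot":[0,0,4.2],"gripper":255},{"translation":[-0.045,0.27,0.0],"rot":[0,0,4.2],"gripper":255},{"translation":[-0.05,0.31,0],"rot":[0,0,4.2],"gripper":255},{"translation":[-0.0505,0.332,-0.03],"rot":[0,0,4.2],"gripper":255},{"translation":[-0.0505,0.332,-0.06],"rot":[0,0,4.2],"gripper":255},{"translation":[-0.0505,0.332,-0.06],"rot":[0,0,4.2],"gripper":255},{"translation":[-0.0505,0.332,-0.06],"rot":[0,0,4.2],"gripper":255},{"translation":[-0.0505,0.332,-0.06],"rot":[0,0,4.2],"gripper":255}]'
python3 - <<'E'
from h import *
s=st(4);c=snap('wrist','p1')
barmid(c,(0,0,170),(180,50,255),(300,340),s[2]+11,range(45,210,15))
a=c['image'][30:270,240:400];cv2.imwrite('pics/p1c.png',cv2.cvtColor(cv2.resize(a,None,fx=2.5,fy=2.5,interpolation=2),4))
E
```

```text
clock: 31.65
ee_pos: [513.6, -0.1, 22.7]
orientation: [0.001, 0.699, 0.715, 0.001]
ft_force: [-0.3, 0.5, 6.9]
grip_width: 0.207
clock: 32.45
ee_pos: [513.5, -0.3, 173.4]
orientation: [0.001, 0.699, 0.715, 0.001]
ft_force: [0.4, -0.8, -2.7]
grip_width: 0.206
clock: 33.65
ee_pos: [462.9, 331.5, 112.5]
orientation: [0.0, 0.673, 0.74, 0.0]
ft_force: [-0.2, -0.2, -2.0]
grip_width: 0.203
x y z yaw grip F t [ 4.6323e+02  3.3178e+02  1.1310e+02  5.4100e+00  1.9340e+01  1.9000e-01
  4.3000e-01 -2.0300e+00  3.3780e+01] sd [0.07 0.08 0.09]
45 308 331 [453.  445.2 124.1]
60 308 331 [453.8 436.7 124.1]
75 308 331 [454.6 428.3 124.1]
90 308 331 [455.3 420.1 124.1]
105 307 331 [455.8 411.9 124.1]
120 308 330 [456.6 403.8 124.1]
135 308 331 [457.6 395.7 124.1]
150 307 330 [457.9 387.6 124.1]
165 307 330 [458.6 379.4 124.1]
180 307 330 [459.4 371.1 124.1]
195 308 330 [460.5 362.6 124.1]
```

View pics/p1c.png

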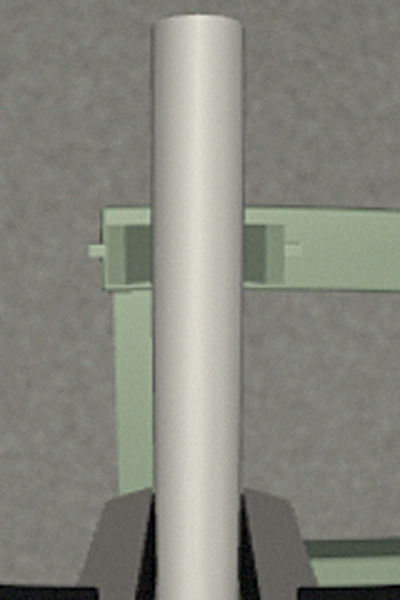

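The silver bar hangs over the bay: its centre in the crop is 198, the bracket centre 196, about 0.5 mm off. Its measured axis is 463.2, against the bay's 463.0. Lowering in stages and watching the force.

```bash
python3 -m jog '[{"translation":[-0.0003,-0.0003,-0.012],"rot":[0,0,0],"gripper":255},{"translation":[-0.0003,-0.0003,-0.024],"rot":[0,0,0],"gripper":255},{"translation":[-0.0003,-0.0003,-0.036],"rot":[0,0,0],"gripper":255},{"translation":[-0.0003,-0.0003,-0.044],"rot":[0,0,0],"gripper":255},{"translation":[-0.0003,-0.0003,-0.05],"rot":[0,0,0],"gripper":255},{"translation":[-0.0003,-0.0003,-0.05],"rot":[0,0,0],"gripper":255}]'
python3 -m jog '[{"translation":[0,0,-0.008],"rot":[0,0,0],"gripper":255},{"translation":[0,0,-0.016],"rot":[0,0,0],"gripper":255},{"translation":[0,0,-0.024],"rot":[0,0,0],"gripper":255},{"translation":[0,0,-0.032],"rot":[0,0,0],"gripper":255},{"translation":[0,0,-0.036],"rot":[0,0,0],"gripper":255},{"translation":[0,0,-0.038],"rot":[0,0,0],"gripper":255},{"translation":[0,0,-0.038],"rot":[0,0,0],"gripper":255},{"translation":[0,0,-0.038],"rot":[0,0,0],"gripper":255}]'
python3 -m jog '[{"translation":[0,0,-0.001],"rot":[0,0,0],"gripper":255},{"translation":[0,0,-0.0015],"rot":[0,0,0],"gripper":255},{"translation":[0,0,-0.0015],"rot":[0,0,0],"gripper":255}]'
```

```text
clock: 34.5
ee_pos: [461.7, 331.4, 60.9]
orientation: [-0.0, 0.672, 0.74, -0.001]
ft_force: [0.4, -0.8, -1.8]
grip_width: 0.205
clock: 35.3
ee_pos: [462.1, 331.8, 24.1]
orientation: [-0.0, 0.673, 0.74, 0.0]
ft_force: [-0.9, 0.0, -2.3]
grip_width: 0.2
clock: 35.6
ee_pos: [462.0, 331.6, 22.5]
orientation: [0.0, 0.673, 0.74, 0.0]
ft_force: [0.2, -0.1, -1.4]
grip_width: 0.204
```

```bash
python3 -m jog '[{"translation":[0,0,-0.0005],"rot":[0,0,0],"gripper":255},{"translation":[0,0,-0.001],"rot":[0,0,0],"gripper":255},{"translation":[0,0,-0.001],"rot":[0,0,0],"gripper":255}]'
python3 -m jog '[{"translation":[0,0,-0.0005],"rot":[0,0,0],"gripper":255},{"translation":[0,0,-0.0005],"rot":[0,0,0],"gripper":255},{"translation":[0,0,-0.0005],"rot":[0,0,0],"gripper":255}]'
```

```text
clock: 35.9
ee_pos: [462.0, 331.6, 21.4]
orientation: [-0.0, 0.673, 0.74, -0.0]
ft_force: [-0.3, -0.5, -2.5]
grip_width: 0.205
clock: 36.2
ee_pos: [462.0, 331.6, 21.0]
orientation: [-0.0, 0.672, 0.74, 0.0]
ft_force: [1.1, 0.5, -1.8]
grip_width: 0.204
```

```bash
python3 -m jog '[{"translation":[0,0,-0.0005],"rot":[0,0,0],"gripper":255},{"translation":[0,0,-0.0005],"rot":[0,0,0],"gripper":255},{"translation":[0,0,-0.0005],"rot":[0,0,0],"gripper":255}]'
python3 -m jog '[{"translation":[0,0,-0.0005],"rot":[0,0,0],"gripper":255},{"translation":[0,0,-0.0005],"rot":[0,0,0],"gripper":255},{"translation":[0,0,-0.0005],"rot":[0,0,0],"gripper":255}]'
```

```text
clock: 36.5
ee_pos: [462.1, 331.7, 20.7]
orientation: [0.0, 0.673, 0.74, 0.0]
ft_force: [-0.7, -0.3, 1.2]
grip_width: 0.209
clock: 36.8
ee_pos: [462.1, 331.7, 20.6]
orientation: [0.0, 0.672, 0.74, 0.0]
ft_force: [-1.5, -0.3, 5.8]
grip_width: 0.205
```

On the floor of the bay: 6 N at TCP 20.6, so the axis is about 32. Releasing, rising, and going to the green bar.

```bash
python3 -m jog '[{"translation":[0,0,0],"rot":[0,0,0],"gripper":190},{"translation":[0,0,0],"rot":[0,0,0],"gripper":170},{"translation":[0,0,0],"rot":[0,0,0],"gripper":130},{"translation":[0,0,0],"rot":[0,0,0],"gripper":100},{"translation":[0,0,0],"rot":[0,0,0],"gripper":100},{"translation":[0,0,0.02],"rot":[0,0,0],"gripper":100},{"translation":[0,0,0.06],"rot":[0,0,0],"gripper":100},{"translation":[0,0,0.1],"rot":[0,0,0],"gripper":100},{"translation":[0,0,0.15],"rot":[0,0,0],"gripper":100},{"translation":[0,0,0.18],"rot":[0,0,0],"gripper":100},{"translation":[0,0,0.18],"rot":[0,0,0],"gripper":100}]'
python3 - <<'E'
from h import *
s=st(4);c=snap('wrist','p2')
E
```

```text
clock: 37.9
ee_pos: [464.3, 333.8, 204.6]
orientation: [0.001, 0.673, 0.74, 0.005]
ft_force: [0.6, 0.5, 0.5]
grip_width: 0.61
x y z yaw grip F t [ 4.6201e+02  3.3134e+02  1.9994e+02  5.4700e+00  5.7230e+01  8.0000e-02
  4.0000e-02 -5.0000e-02  3.8020e+01] sd [0.71 0.68 1.34]
```

View pics/p2.png

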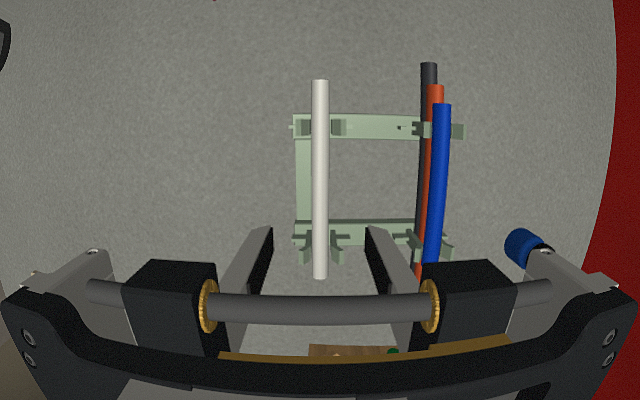

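The silver bar lies in the bay (320, 80–278). Measuring its centring, then moving to the green bar.

```bash
python3 - <<'E'
from h import *
c=load('p2'); a=onz(c,320,79.5,42,True);b=onz(c,320.5,278.5,42,True);print(a,b,(a+b)/2)
cv2.imwrite('pics/p2c.png',cv2.cvtColor(cv2.resize(c['image'][70:290,280:360],None,fx=2.7,fy=2.7,interpolation=2),4))
E
python3 -m jog '[{"translation":[0.02,-0.045,0.0],"rot":[0,0,-1],"gripper":100},{"translation":[0.04,-0.09,0.0],"rot":[0,0,-2],"gripper":100},{"translation":[0.06,-0.135,0.0],"rot":[0,0,-3],"gripper":100},{"translation":[0.08,-0.18,0.0],"rot":[0,0,-4.2],"gripper":100},{"translation":[0.1,-0.225,0.0],"rot":[0,0,-4.2],"gripper":100},{"translation":[0.115,-0.27,0.0],"rot":[0,0,-4.2],"gripper":100},{"translation":[0.13,-0.31,-0.02],"rot":[0,0,-4.2],"gripper":100},{"translation":[0.1355,-0.33,-0.06],"rot":[0,0,-4.2],"gripper":100},{"translation":[0.1355,-0.33,-0.1],"rot":[0,0,-4.2],"gripper":100},{"translation":[0.1355,-0.33,-0.1],"rot":[0,0,-4.2],"gripper":100},{"translation":[0.1355,-0.33,-0.1],"rot":[0,0,-4.2],"gripper":100},{"translation":[0.1355,-0.33,-0.1],"rot":[0,0,-4.2],"gripper":100}]'
python3 - <<'E'
from h import *
s=st(4);c=snap('wrist','q1')
barmid(c,(50,100,30),(85,255,255),(280,360),34,range(100,310,15))
E
```

```text
[451.36934763 447.32141095  42.        ] [474.1678472  216.53167014  42.        ] [462.76859741 331.92654054  42.        ]
clock: 39.35
ee_pos: [598.6, 3.0, 101.5]
orientation: [0.001, 0.699, 0.716, 0.001]
ft_force: [0.8, 0.1, 0.2]
grip_width: 0.61
x y z yaw grip F t [ 5.9875e+02  2.5700e+00  1.0186e+02  1.3500e+00  5.7200e+01  2.6000e-01
 -5.0000e-02  7.0000e-02  3.9470e+01] sd [0.14 0.24 0.13]
100 306 329 [595.9  90.9  34. ]
115 305 329 [595.8  78.9  34. ]
130 305 329 [596.1  67.   34. ]
145 306 329 [596.7  55.   34. ]
160 306 329 [597.  43.  34.]
175 306 329 [597.2  30.8  34. ]
190 306 329 [597.5  18.4  34. ]
205 306 329 [597.8   5.7  34. ]
220 306 328 [597.6  -7.4  34. ]
235 306 328 [597.9 -20.8  34. ]
250 306 328 [598.2 -34.7  34. ]
265 306 327 [598.1 -49.3  34. ]
280 307 327 [598.8 -64.6  34. ]
295 307 327 [599.2 -80.7  34. ]
```

View pics/q1.png

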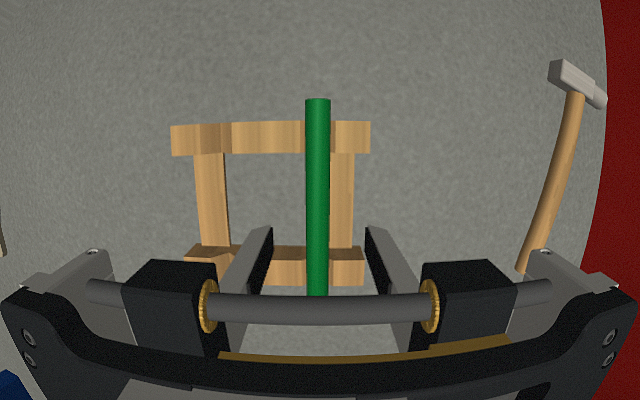

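View pics/p2c.png

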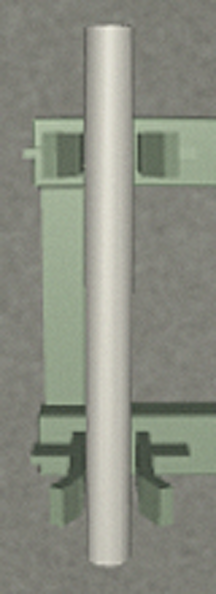

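The silver bar's middle is at y 331.9 (bay 331.4). The green bar's middle is about (597.7, 1.3), so shift (−1.0, −1.3), down 79 mm.

```bash
python3 -m jog '[{"translation":[-0.001,-0.0013,-0.03],"rot":[0,0,0],"gripper":100},{"translation":[-0.001,-0.0013,-0.06],"rot":[0,0,0],"gripper":100},{"translation":[-0.001,-0.0013,-0.0788],"rot":[0,0,0],"gripper":100},{"translation":[-0.001,-0.0013,-0.0788],"rot":[0,0,0],"gripper":120},{"translation":[-0.001,-0.0013,-0.0788],"rot":[0,0,0],"gripper":255},{"translation":[-0.001,-0.0013,-0.0788],"rot":[0,0,0],"gripper":255},{"translation":[-0.001,-0.0013,-0.0788],"rot":[0,0,0],"gripper":255},{"translation":[-0.001,-0.0013,-0.0788],"rot":[0,0,0],"gripper":255},{"translation":[-0.001,-0.0013,-0.0788],"rot":[0,0,0],"gripper":255},{"translation":[-0.001,-0.0013,-0.0788],"rot":[0,0,0],"gripper":255}]' 20
python3 -m jog '[{"translation":[0,0,0.006],"rot":[0,0,0],"gripper":255},{"translation":[0,0,0.014],"rot":[0,0,0],"gripper":255},{"translation":[0,0,0.03],"rot":[0,0,0],"gripper":255},{"translation":[0,0,0.06],"rot":[0,0,0],"gripper":255},{"translation":[0,0,0.1],"rot":[0,0,0],"gripper":255},{"translation":[0,0,0.14],"rot":[0,0,0],"gripper":255},{"translation":[0,0,0.15],"rot":[0,0,0],"gripper":255},{"translation":[0,0,0.15],"rot":[0,0,0],"gripper":255}]'
python3 -m jog '[{"translation":[-0.02,0.045,0.01],"rot":[0,0,1],"gripper":255},{"translation":[-0.04,0.09,0.01],"rot":[0,0,2],"gripper":255},{"translation":[-0.06,0.135,0.01],"rot":[0,0,3],"gripper":255},{"translation":[-0.08,0.18,0],"rot":[0,0,4.1],"gripper":255},{"translation":[-0.1,0.225,0.0],"rot":[0,0,4.1],"gripper":255},{"translation":[-0.12,0.27,0.0],"rot":[0,0,4.1],"gripper":255},{"translation":[-0.133,0.31,0],"rot":[0,0,4.1],"gripper":255},{"translation":[-0.1345,0.33,-0.03],"rot":[0,0,4.1],"gripper":255},{"translation":[-0.1345,0.33,-0.06],"rot":[0,0,4.1],"gripper":255},{"translation":[-0.1345,0.33,-0.06],"rot":[0,0,4.1],"gripper":255},{"translation":[-0.1345,0.33,-0.06],"rot":[0,0,4.1],"gripper":255},{"translation":[-0.1345,0.33,-0.06],"rot":[0,0,4.1],"gripper":255}]'
python3 - <<'E'
from h import *
s=st(4);c=snap('wrist','q2')
barmid(c,(50,100,30),(85,255,255),(290,350),s[2]+11,range(90,220,15))
h=cv2.cvtColor(c['image'],cv2.COLOR_RGB2HSV);m=cv2.inRange(h,np.array((50,100,30)),np.array((85,255,255)))
v,u=np.nonzero(m[:200,310:328]);print('far end',v.min(),onz(c,318,v.min()-.5,s[2]+21,True))
a=c['image'][50:290,240:400];cv2.imwrite('pics/q2c.png',cv2.cvtColor(cv2.resize(a,None,fx=2.5,fy=2.5,interpolation=2),4))
E
```

```text
clock: 40.6
ee_pos: [597.6, 0.3, 22.1]
orientation: [0.001, 0.699, 0.715, 0.001]
ft_force: [-0.2, -0.2, 5.5]
grip_width: 0.207
clock: 41.4
ee_pos: [597.3, 0.3, 172.9]
orientation: [0.001, 0.699, 0.715, 0.001]
ft_force: [0.1, 0.0, -1.6]
grip_width: 0.206
clock: 42.6
ee_pos: [462.6, 329.8, 111.7]
orientation: [0.0, 0.674, 0.739, 0.0]
ft_force: [0.7, -0.5, -0.6]
grip_width: 0.211
x y z yaw grip F t [ 4.6292e+02  3.3018e+02  1.1227e+02  5.3100e+00  1.9210e+01  9.0000e-02
  5.0000e-02 -9.7000e-01  4.2720e+01] sd [0.06 0.06 0.08]
90 301 336 [454.7 418.4 123.3]
105 301 337 [455.7 410.3 123.3]
120 301 337 [456.4 402.2 123.3]
135 301 336 [456.9 394.1 123.3]
150 301 336 [457.7 386.  123.3]
165 301 336 [458.4 377.8 123.3]
180 301 336 [459.2 369.5 123.3]
195 301 336 [460.  361.  123.3]
210 301 335 [460.5 352.3 123.3]
far end 84 [454.18795235 420.73047976 133.26906632]
```

View pics/q2c.png

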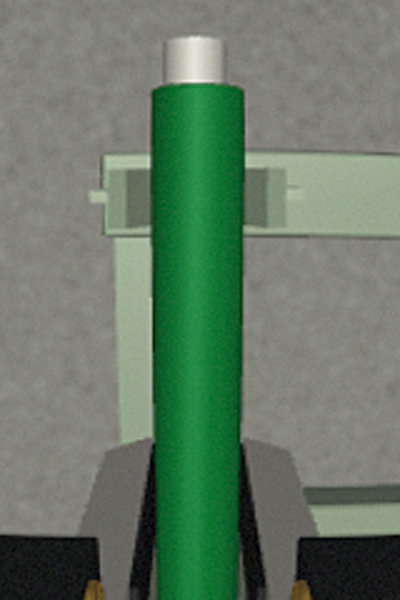

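The green bar is aligned over the silver one: far end at y 420.7, so its middle is about 331.1, with the axis at 462.9. Lowering.

```bash
python3 -m jog '[{"translation":[0,0.0003,-0.012],"rot":[0,0,0.1],"gripper":255},{"translation":[0,0.0003,-0.024],"rot":[0,0,0.1],"gripper":255},{"translation":[0,0.0003,-0.036],"rot":[0,0,0.1],"gripper":255},{"translation":[0,0.0003,-0.046],"rot":[0,0,0.1],"gripper":255},{"translation":[0,0.0003,-0.056],"rot":[0,0,0.1],"gripper":255},{"translation":[0,0.0003,-0.064],"rot":[0,0,0.1],"gripper":255},{"translation":[0,0.0003,-0.068],"rot":[0,0,0.1],"gripper":255},{"translation":[0,0.0003,-0.068],"rot":[0,0,0.1],"gripper":255},{"translation":[0,0.0003,-0.068],"rot":[0,0,0.1],"gripper":255}]'
python3 -m jog '[{"translation":[0,0,-0.0005],"rot":[0,0,0],"gripper":255},{"translation":[0,0,-0.001],"rot":[0,0,0],"gripper":255},{"translation":[0,0,-0.0015],"rot":[0,0,0],"gripper":255},{"translation":[0,0,-0.0015],"rot":[0,0,0],"gripper":255}]'
python3 -m jog '[{"translation":[0,0,-0.0005],"rot":[0,0,0],"gripper":255},{"translation":[0,0,-0.001],"rot":[0,0,0],"gripper":255},{"translation":[0,0,-0.001],"rot":[0,0,0],"gripper":255}]'
```

```text
clock: 43.75
ee_pos: [462.0, 330.7, 43.3]
orientation: [-0.0, 0.673, 0.74, 0.0]
ft_force: [-0.8, 0.0, -0.2]
grip_width: 0.206
clock: 44.15
ee_pos: [462.1, 330.6, 41.8]
orientation: [0.0, 0.673, 0.74, 0.0]
ft_force: [-0.1, -0.4, -1.0]
grip_width: 0.203
clock: 44.45
ee_pos: [462.0, 330.6, 40.6]
orientation: [-0.0, 0.673, 0.74, -0.0]
ft_force: [0.1, -0.9, -1.4]
grip_width: 0.21
```

```bash
python3 -m jog '[{"translation":[0,0,-0.0005],"rot":[0,0,0],"gripper":255},{"translation":[0,0,-0.0005],"rot":[0,0,0],"gripper":255},{"translation":[0,0,-0.0005],"rot":[0,0,0],"gripper":255}]'
python3 -m jog '[{"translation":[0,0,-0.0005],"rot":[0,0,0],"gripper":255},{"translation":[0,0,-0.0005],"rot":[0,0,0],"gripper":255},{"translation":[0,0,-0.0005],"rot":[0,0,0],"gripper":255}]'
```

```text
clock: 44.75
ee_pos: [462.0, 330.6, 40.1]
orientation: [-0.0, 0.673, 0.74, -0.0]
ft_force: [0.4, -0.1, -1.6]
grip_width: 0.205
clock: 45.05
ee_pos: [462.3, 330.7, 40.0]
orientation: [0.0, 0.673, 0.74, 0.0]
ft_force: [-0.0, -0.6, 2.8]
grip_width: 0.205
```

Contact. The force is up about 4 N. Releasing and rising clear.

```bash
python3 -m jog '[{"translation":[0,0,0],"rot":[0,0,0],"gripper":190},{"translation":[0,0,0],"rot":[0,0,0],"gripper":170},{"translation":[0,0,0],"rot":[0,0,0],"gripper":130},{"translation":[0,0,0],"rot":[0,0,0],"gripper":100},{"translation":[0,0,0],"rot":[0,0,0],"gripper":100},{"translation":[0,0,0.02],"rot":[0,0,0],"gripper":100},{"translation":[0,0,0.06],"rot":[0,0,0],"gripper":100},{"translation":[0,0,0.1],"rot":[0,0,0],"gripper":100},{"translation":[0,0,0.15],"rot":[0,0,0],"gripper":100},{"translation":[0,0,0.19],"rot":[0,0,0],"gripper":100},{"translation":[0,0,0.19],"rot":[0,0,0],"gripper":100}]'
python3 -m jog '[{"translation":[0,-0.04,0.02],"rot":[0,0,0],"gripper":60},{"translation":[0,-0.07,0.04],"rot":[0,0,0],"gripper":0},{"translation":[0,-0.07,0.05],"rot":[0,0,0],"gripper":0},{"translation":[0,-0.07,0.05],"rot":[0,0,0],"gripper":0},{"translation":[0,-0.07,0.05],"rot":[0,0,0],"gripper":0}]'
python3 - <<'E'
from h import *
s=st(3);c=snap('wrist','f1');snap('scene','f1s')
h=cv2.cvtColor(c['image'],cv2.COLOR_RGB2HSV);m=cv2.inRange(h,np.array((50,120,30)),np.array((85,255,255)))[:,290:350]
v,u=np.nonzero(m)
for z in (62,):
    a=onz(c,290+u[v==v.min()+2].mean(),v.min()-.5,z,True);b=onz(c,290+u[v==v.max()-2].mean(),v.max()+.5,z,True);print(v.min(),v.max(),a,b,(a+b)/2)
a=cv2.imread('pics/f1s.png')[140:270,100:460];cv2.imwrite('pics/f1sc.png',cv2.resize(a,None,fx=2.2,fy=2.2,interpolation=2))
E
```

```text
clock: 46.15
ee_pos: [464.6, 333.4, 235.5]
orientation: [0.001, 0.673, 0.74, 0.006]
ft_force: [0.3, 1.2, 0.4]
grip_width: 0.608
clock: 46.65
ee_pos: [461.5, 261.5, 279.0]
orientation: [-0.0, 0.672, 0.74, -0.0]
ft_force: [-0.9, -0.2, 0.3]
grip_width: 0.982
x y z yaw grip F t [ 4.6125e+02  2.6150e+02  2.7861e+02  5.5800e+00  9.3700e+01 -6.0000e-02
  5.3000e-01  2.2000e-01  4.6750e+01] sd [0.04 0.06 0.05]
54 190 [453.53626195 421.29416609  62.        ] [470.36107961 244.30034436  62.        ] [461.94867078 332.79725523  62.        ]
```

View pics/f1.png

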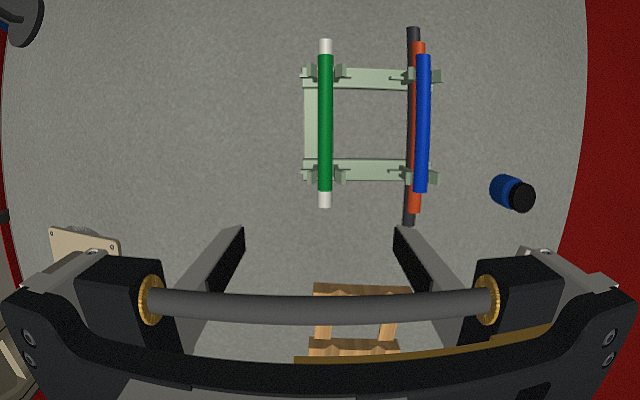

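View pics/f1sc.png

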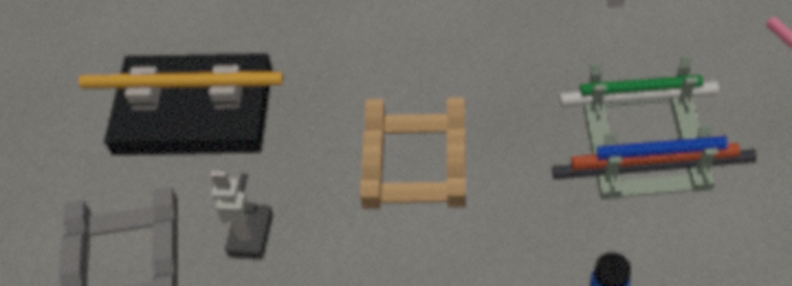

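The job looks complete. The green bar lies on the silver one with its middle at y ≈ 332 (bay 331.4). A last before/after check on the gauge and the other stack, then I hand in.

```bash
python3 - <<'E'
from h import *
a=load('scene0')['image'].astype(int);b=load('f1s')['image'].astype(int)
for n,(u0,v0,u1,v1) in dict(gauge=(190,212,230,262),stack=(350,198,450,225),bare=(250,140,300,170)).items(): print(n,abs(a-b)[v0:v1,u0:u1].mean().round(2),abs(a-b)[v0:v1,u0:u1].max())
order.hand_in(); print(read_state()['clock'])
E
```

```text
gauge 1.78 10
stack 1.89 15
bare 1.68 7
the job is handed in; nothing more can be done
the job is handed in; nothing more can be done
```

The job is done and handed in at about 47 s. The brass bar lies in the V-blocks, and the silver and green bars are back in their bay.

**What I did:** I parked the green bar in the far notch of the wooden rest and the silver (aluminium) bar in the near one. I then laid the brass bar in both V-blocks and put the silver bar back in the bay it came from, with the green bar on top. Each bar was lowered until light contact before release. The highest contact force I read was about 14 N, when parking the silver bar.

**Last checks:**
- **Brass bar:** its middle is at y −335.5 mm and the V-block pair's is at −335.8, so the overhang is even within about 1 mm.
- **Returned bars:** measured against the bay centre at y 331.4, the silver bar's middle is about 331.9. The green bar read 332.8 after release and about 331.1 in the gripper, so it is centred within about 1.5 mm.
- **Gauge and other stack:** before and after pictures differ only by camera noise.

**Disagreements:** lengths measured from the images came out 1–4 mm shorter than the true ones. In the scene camera view the brass bar's middle came out at about −337, roughly 2 mm off the wrist value, which is within the stated calibration error.

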